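Prop the pedal-lid bin and tip the collets in

ROBOT

A 6-joint arm with a two-finger parallel gripper is mounted at the origin on a cart in front of the work surface, level with it; the furniture and walls round the work are solid. World frame = base frame: x ahead of the robot, y to its left, z up, the work surface at z = 0. Lengths are in mm, angles in rad, forces in N, time in s.
With the tool pointing down it reaches from about 350 to 775 mm from the base axis. Payload 7.3 kg.
Tool frame: the origin (TCP) lies at the very end of the fingers, on their centre line; the grasp point (between the pads) lies 19 mm behind it; z points along the fingers, y is the line along which they close (so a half turn about z gives the same grasp; the last joint's range is limited). The gripper opens to 92 mm and grips with 3 to 60 N. Pads are 19 mm wide; open, the fingers measure 130 mm over their backs; the gripper's body (75 mm by 190 mm) begins 47 mm behind the grasp point.
Start: joints at [-1.477, 0.342, 1.524, -0, 1.275, -0.146], TCP at [124.713, -509.992, 226.741] pointing down, gripper open.
Joint ranges: [-2.53, 2.53], [-0.77, 2.02], [0.04, 2.7], [-1, 4.14], [0.28, 2.66], [-3.11, 3.11]. Speed limits (rad/s): [2.57, 2.57, 3.14, 3.14, 3.14, 3.14].

INTERFACE

Orientations are given as [roll, pitch, yaw] about the fixed x, y, z axes, in that order (R = Rz(yaw) Ry(pitch) Rx(roll)).
In Python, from plant import get_obs, capture, close_job gives the robot as it stands. The module is installed in compiled form; this text tells all that it offers.
- The arm moves only by the shell command python3 -m handwheel 'ROWS'. ROWS is JSON, a list of rows, each a list of 3 entries, a list of its own where there are three numbers: the turn, a rotation vector about the tool's x, y, z in degrees, then the shift along the tool's x, y, z in m, then the opening, from 0 (shut) to 1 (fully open). A call has 1 to 12 rows; each row is the pose to reach, as a shift and turn from the pose commanded when the call began, along the tool's axes at that moment; what a row does not reach only later rows make up. A row lasts 1/10 s, in which the tool goes at most 50 mm and 8.59 degrees, less where a joint would pass 70% of its speed; a pose out of reach is approached as far as the arm can. A call with a gripper value outside its range is refused whole. The fingers move at their own pace and stop on an object; the grip force is fixed at half the most. Time passes only in rows, so rows that repeat a pose let the fingers close. It gives the time, the measured TCP pose, the force, the opening and the grip force at its end, in the units of the state.
- get_obs(): the state, without advancing time (a new reading comes with each control period).
- capture(name): name is "scene" or "top"; returns a dict with "image" (400x640x3 uint8, red, green, blue), "depth" (400x640 float32, mm along the optical axis (not along the pixel's ray), 0 where there is no reading), "fx", "fy", "cx", "cy" (pixels), "camera_from_world" (4x4, takes a point from world to camera coordinates). Camera axes: x right, y down, z forward; pixel columns grow to the right and rows downward; lengths in mm; the calibration is good to about 2 mm. A picture is of the moment at which its call begins.
- close_job(): hands the job in; it is judged then, once.
The state is a dict: "time": time; "joint_positions": joint angles; "dq": joint speeds; "tau": joint torques, N m; "tool_pos": TCP position; "tcp_rot": TCP orientation; "contact_force": force on the tool from outside, world axes, zero at the start; "moment": the same for the moment, N m; "grip_width": finger opening in mm; "finger_force": force on a finger pad.
Only numpy, scipy, OpenCV 4.12 (cv2) and the standard library are available. Lean on these libraries where they do the work, as an engineer would, in place of code of your own. Each camera call takes 0.05 s, during which the arm holds its last target. There are 200 camera calls.

TASK

Hold the bin's spring-closed lid wide open by setting the steel block on the bin's pedal, then pick up the cup and pour all six collets from it into the open bin. Finish with the lid still held open by the block alone and the empty cup standing upright on the worktop, without shoving the other things on the bench about.

Things in the scene. Friction and masses are not known exactly. Their poses are not given: they have to be found in the camera images.
- bin: Grey open steel parts bin fixed to the worktop, 130 mm along its x, 120 mm along its y, 60 mm tall, walls 4 mm. Origin at the centre of its underside; z up. Its -x side is the pedal (front) side; the lid is hinged along its +x rim.
- pedal_rest (a point): Point fixed to the bin, 112 mm from its origin on its -x side and 24 mm above the worktop: where the middle of the pedal's top face comes once the pedal is fully down and level. The fixed foot under the pedal is 40 mm wide and 12 mm tall, so gripper fingers can pass down on either side of the pedal.
- lid (a joint): Angle of the bin's aluminium lid (132 x 124 x 3 mm, hinged 62 mm above the worktop, 67 mm from the bin's origin on the +x side): 0 = shut, 2.52 rad = wide open, leaning back, 36 degrees above level beyond the +x rim. Driven by the pedal through a linkage (6 times the pedal's angle); a spring shuts it as soon as the pedal is let go.
- pedal: The pedal: a steel plate 80 mm long (along the bin's x), only 44 mm wide (along its y), 4 mm thick. Origin on its hinge line, 70 mm from the bin's origin on its -x side and 22 mm above the worktop. Unloaded it slopes up by 0.42 rad away from the bin, outer end about 57 mm above the worktop; about 8 N at its middle starts it down, about 2 N holds it down.
- block: The loose steel block as a body; origin at the centre of its underside.
- block_mid (a point): Centre of the loose grey steel setup block with holes, 50 mm along its x, 75 mm along its y, 25 mm tall, about 0.7 kg, lying flat. Pressed down, it holds the pedal down by its weight. It can lie either way across the pedal, but gripped across its 50 mm and laid with its 75 mm along the pedal the fingers pass the pedal on both sides.
- cup: The cup as a body; origin at the centre of its underside, z along the cup's axis towards the mouth.
- cup_mid (a point): Centre, half-way up, of the loose plain steel cup: a tapered tumbler, 51 mm across outside at the foot, 69 mm at the rim, 85 mm tall, 3 mm wall, open top, with a straight dark rubber grip sleeve 66 mm across from 36 to 70 mm up; about 0.1 kg empty, 0.31 kg with the six collets in it, which fill it to 67 mm.
- cup_mouth (a point): Centre of the cup's mouth (85 mm above its underside).
- mill_wheel (a point): Centre of the milling machine's fixed light-coloured hand wheel that stands out over the worktop: 120 mm across, 50 mm thick along x, its front about 25 mm nearer the robot than this point. Keep clear of it; the mill's table behind it starts about 10 mm farther out than this point and is up to 162 mm high.
- oil_mid (a point): Centre, half-way up, of a standing oil bottle, 46 mm across, 146 mm tall: a bystander.
- tape_mid (a point): Centre of a roll of masking tape lying flat, 100 mm across, 25 mm tall: a bystander.
- hub_mid (a point): Centre of a light turned wheel hub lying flat, 58 mm across, 23 mm tall: a bystander.
- clamp_mid (a point): Centre of a dark steel strap clamp bar lying flat, 25 mm along its x, 100 mm along its y, 13 mm tall: a bystander.
- vblock_mid (a point): Centre of a steel vee block, 42 x 45 x 38 mm: a bystander.
- steps_mid (a point): Centre of a stepped steel block, 26 mm along its x, 60 mm along its y, 45 mm tall: a bystander.
- collet0_mid (a point): Centre of one of the six alike spring collets that start in the cup: smooth oiled steel, round, 20 mm across, 31 mm long, 35 g; they slide on slopes of about 10 degrees.
- collet1_mid (a point): Centre of one of the six alike spring collets that start in the cup: smooth oiled steel, round, 20 mm across, 31 mm long, 35 g; they slide on slopes of about 10 degrees.
- collet2_mid (a point): Centre of one of the six alike spring collets that start in the cup: smooth oiled steel, round, 20 mm across, 31 mm long, 35 g; they slide on slopes of about 10 degrees.
- collet3_mid (a point): Centre of one of the six alike spring collets that start in the cup: smooth oiled steel, round, 20 mm across, 31 mm long, 35 g; they slide on slopes of about 10 degrees.
- collet4_mid (a point): Centre of one of the six alike spring collets that start in the cup: smooth oiled steel, round, 20 mm across, 31 mm long, 35 g; they slide on slopes of about 10 degrees.
- collet5_mid (a point): Centre of one of the six alike spring collets that start in the cup: smooth oiled steel, round, 20 mm across, 31 mm long, 35 g; they slide on slopes of about 10 degrees.
Mind the look-alikes: they are no part of the job. Of the things that look like the cup, the larger one is meant.

How it is judged:
By the outcome, as a careful person would: the job done as asked, in the order asked, and still so for the second after the job is handed in, with the robot touching nothing.
It also fails if it takes over 72 s, if anything falls off the work surface, if the arm or the gripper's body presses on something with over 40 N, if the wrist force passes 120 N, or if a joint passes its speed limit or range.

## Working session

There is one attempt and no reset: what is moved stays moved. The work goes in short steps, Python scripts to look and compute and a shell command to move; the robot and the scene stay as the last step left them, time stands still between calls to the robot, and variables do not carry over. Pictures are saved under pics/ and viewed, at most 10 in all, crops included, and the job is handed in when it is done.

```bash
mkdir -p pics; python3 - <<'E'
from plant import get_obs,capture
import cv2,numpy as np,pickle
o=get_obs();print(o)
for n in("scene","top"):
    c=capture(n);pickle.dump(c,open(n+".pkl","wb"))
    cv2.imwrite(f"pics/{n}0.png",c["image"][:,:,::-1]);print(n,c["fx"],c["cx"],c["cy"],np.round(c["camera_from_world"],3).tolist())
E
```

```text
{'time': 0.0, 'joint_positions': array([-1.47701054e+00,  3.42712168e-01,  1.52500952e+00, -5.65716127e-06,
        1.27540645e+00, -1.46001129e-01]), 'dq': array([-0.00038927,  0.00017584,  0.00108069, -0.00015924, -0.00098759,
       -0.00302792]), 'tau': array([ 2.40490772e-03, -4.31228650e+01, -2.44224858e+01,  7.18606822e-02,
        5.59013046e-02, -1.27049298e-04]), 'tool_pos': array([ 124.66606426, -509.56492681,  226.0530648 ]), 'tcp_rot': array([-3.14007272e+00, -2.18034260e-04,  2.39788401e-01]), 'contact_force': array([-0.72958176, -0.39807773,  0.31841811]), 'moment': array([-0.01486759,  0.02213019, -0.00763626]), 'finger_force': 0.0, 'grip_width': 91.91038145708468}
scene 397.88366947640134 318.5442972714792 204.139475735534 [[-0.776, -0.631, 0.001, 462.603], [-0.428, 0.526, -0.735, 254.552], [0.463, -0.571, -0.678, 1028.68], [0.0, 0.0, 0.0, 1.0]]
top 492.7646129675627 307.45541548396017 197.0669989870399 [[-0.329, -0.944, 0.002, 269.377], [-0.838, 0.29, -0.463, 446.41], [0.436, -0.154, -0.886, 1623.103], [0.0, 0.0, 0.0, 1.0]]
```

View pics/scene0.png

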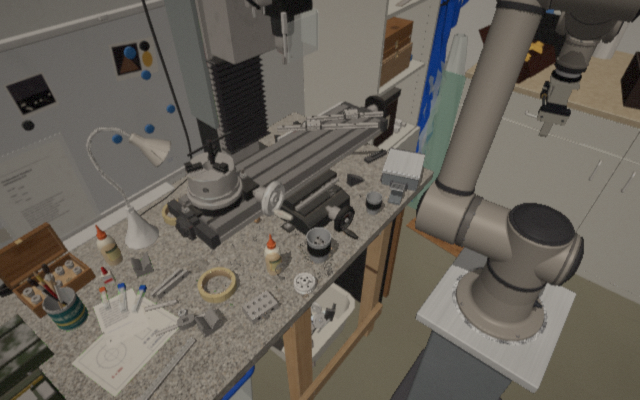

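View pics/top0.png

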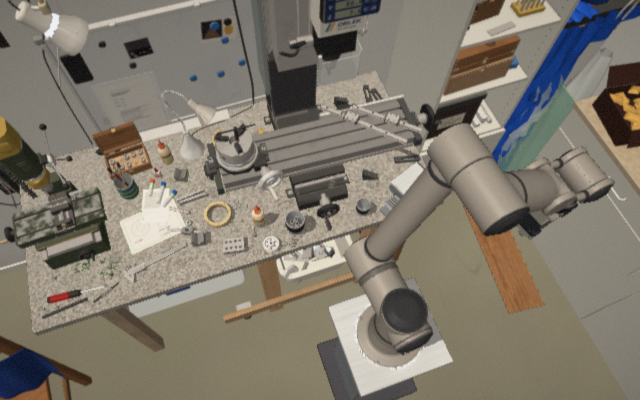

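The scene view shows the block at about (261,304), the cup at (318,242), the hub at (304,283), the oil bottle at (273,255), the tape at (217,285), the small cup at (373,200) and the bin with its lid shut at (404,168). In the top view the arm partly hides the bin. Next I'll get metric points from an enlarged crop.

```bash
cat > h.py <<'E'
import numpy as np,cv2,pickle
from plant import get_obs,capture
def cloud(c):
    d=c["depth"];v,u=np.mgrid[:400,:640]
    P=np.stack([(u-c["cx"])/c["fx"]*d,(v-c["cy"])/c["fy"]*d,d],-1)
    T=np.linalg.inv(c["camera_from_world"]);W=P@T[:3,:3].T+T[:3,3];W[d<=0]=np.nan;return W
def grab(n):
    c=capture(n);pickle.dump(c,open(n+".pkl","wb"));return c
def load(n):return pickle.load(open(n+".pkl","rb"))
def ortho(cs,x0,x1,y0,y1,s=1.0,zmax=400):
    # top-down map: rows = x decreasing (far at top), cols = y decreasing; px = s mm
    H=int((x1-x0)/s);Wd=int((y1-y0)/s);im=np.zeros((H,Wd,3),np.uint8);zz=np.full((H,Wd),-99.)
    for c in cs:
        big=cv2.resize(c["image"],None,fx=3,fy=3,interpolation=cv2.INTER_NEAREST)
        W=cloud(c);Wb=cv2.resize(W,None,fx=3,fy=3,interpolation=cv2.INTER_NEAREST)
        P=W.reshape(-1,3);C=c["image"].reshape(-1,3)
        ok=np.isfinite(P[:,0])&(P[:,2]<zmax)&(P[:,2]>-20)
        P=P[ok];C=C[ok];r=((x1-P[:,0])/s).astype(int);q=((y1-P[:,1])/s).astype(int)
        k=(r>=1)&(r<H-1)&(q>=1)&(q<Wd-1)
        o=np.argsort(P[k,2]);
        for dr in(-1,0,1):
            for dq in(-1,0,1):
                rr=r[k][o]+dr;qq=q[k][o]+dq;z=P[k,2][o]
                b=z>zz[rr,qq]+ (0 if (dr==0 and dq==0) else 3)
                im[rr[b],qq[b]]=C[k][o][b];zz[rr[b],qq[b]]=z[b]
    return im[:,:,::-1],zz
E
python3 - <<'E'
from h import *
for n,pts in(("scene",[(261,304),(318,230),(304,283),(273,240),(404,160),(217,280),(373,195),(272,198)]),("top",[(234,243),(295,215),(271,243),(363,203),(403,185)])):
    W=cloud(load(n))
    for u,v in pts: print(n,u,v,np.round(W[v,u]))
c=load("scene");cv2.imwrite("pics/bin.png",cv2.resize(c["image"][140:330,190:450,::-1],None,fx=3,fy=3,interpolation=cv2.INTER_CUBIC))
E
```

```text
scene 261 304 [458. 399.  24.]
scene 318 230 [476. 151.  79.]
scene 304 283 [416. 282.  25.]
scene 273 240 [603. 207.  -3.]
scene 404 160 [ 463. -302.   67.]
scene 217 280 [620. 409.  -3.]
scene 373 195 [ 456. -102.   47.]
scene 272 198 [565. 228. 201.]
top 234 243 [463. 399.  26.]
top 295 215 [483. 164.  55.]
top 271 243 [424. 275.  17.]
top 363 203 [456. -89.  36.]
top 403 185 [ 468. -250.   57.]
```

View pics/bin.png

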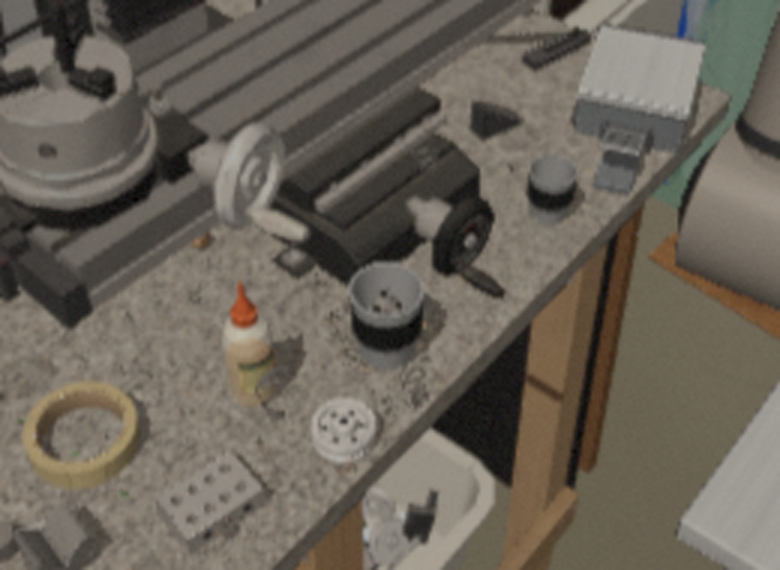

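The enlarged crop shows the bin's pedal sticking out towards the cup side (+y), with the small cup look-alike just in front of it. The large cup stands next to the vise handle. Now I'll fit shapes to the clouds.

```bash
python3 - <<'E'
from h import *
S,T=load("scene"),load("top")
def sel(c,lo,hi):
    W=cloud(c).reshape(-1,3);return W[np.all((W>lo)&(W<hi),1)]
def rect(p):
    r=cv2.minAreaRect(p[:,:2].astype(np.float32));b=cv2.boxPoints(r);print(len(p),np.round(r[0],1),np.round(r[1],1),r[2],"zmed",np.median(p[:,2]).round(1),np.round(b).tolist())
for n,c in(("scene",S),("top",T)):
    print(n)
    print("block");rect(sel(c,(400,340,18),(520,460,32)))
    print("lid");rect(sel(c,(370,-400,58),(560,-215,75)))
    print("pedal");p=sel(c,(380,-235,10),(540,-120,60));
    for y in range(-235,-115,10):
        q=p[(p[:,1]>y)&(p[:,1]<=y+10)]
        if len(q)>3:print(y+5,len(q),np.round([q[:,0].min(),q[:,0].max(),np.median(q[:,2])]))
    for nm,lo,hi in(("cup",(430,100,78),(530,215,95)),("small",(400,-150,40),(510,-60,75))):
        p=sel(c,lo,hi);print(nm,len(p),np.round(p.min(0)),np.round(p.max(0)));
        if len(p)>5:print(np.round(cv2.minEnclosingCircle(p[:,:2].astype(np.float32)),1) if 0 else cv2.minEnclosingCircle(p[:,:2].astype(np.float32)))
    print("hub");rect(sel(c,(370,240,15),(470,330,32)))
    print("oil");rect(sel(c,(500,170,30),(600,280,90)))
im,z=ortho([S],330,700,-400,480,1.1)
for y in range(0,im.shape[1],91):cv2.putText(im,str(int(480-y*1.1)),(y,10),0,.35,(0,255,255),1);cv2.line(im,(y,0),(y,im.shape[0]),(0,255,255),1)
for x in range(0,im.shape[0],91):cv2.putText(im,str(int(700-x*1.1)),(0,x),0,.35,(0,255,0),1);cv2.line(im,(0,x),(im.shape[1],x),(0,255,0),1)
zi=np.clip(z,0,250).astype(np.uint8);zc=cv2.applyColorMap(zi,cv2.COLORMAP_JET)
cv2.imwrite("pics/ortho.png",im);print(im.shape)
E
```

```text
scene
block
532 [457.3 402.7] [76.1 57.8] 78.55915832519531 zmed 24.5 [[421.0, 371.0], [478.0, 360.0], [493.0, 434.0], [436.0, 446.0]]
lid
924 [ 458.6 -296.1] [125.  142.4] 21.24176025390625 zmed 64.5 [[375.0, -252.0], [426.0, -385.0], [543.0, -340.0], [491.0, -207.0]]
pedal
-230 96 [405. 504.  35.]
-220 94 [409. 501.  32.]
-210 43 [403. 498.  33.]
-200 37 [401. 444.  14.]
-190 34 [397. 440.  14.]
-180 31 [393. 438.  14.]
-170 46 [390. 434.  14.]
-160 36 [387. 428.  13.]
-150 16 [401. 427.  12.]
cup 116 [430. 138.  78.] [490. 207.  89.]
((455.4205627441406, 172.89390563964844), 35.60123062133789)
small 166 [ 415. -108.   40.] [466. -60.  66.]
((440.1607666015625, -82.80228424072266), 26.767227172851562)
hub
250 [421.7 276. ] [53.3 59.7] 39.58899688720703 zmed 19.5 [[382.0, 282.0], [420.0, 236.0], [461.0, 270.0], [423.0, 316.0]]
oil
22 [504.7 274.6] [ 8.7 13.3] 45.094276428222656 zmed 69.3 [[497.0, 276.0], [506.0, 267.0], [512.0, 273.0], [503.0, 282.0]]
top
block
250 [469.3 390.1] [99.6 79.4] 78.4344711303711 zmed 23.7 [[420.0, 349.0], [498.0, 333.0], [518.0, 431.0], [440.0, 447.0]]
l
[... 420 characters left out ...]
69531, 174.49668884277344), 34.13534164428711)
small 95 [ 412. -105.   41.] [468. -61.  73.]
((439.8474426269531, -82.92375183105469), 29.045516967773438)
hub
123 [421.3 277.7] [55.  55.9] 49.66172790527344 zmed 19.7 [[382.0, 275.0], [425.0, 239.0], [460.0, 281.0], [418.0, 317.0]]
oil
30 [515.6 273.6] [10.5 29.4] 85.24119567871094 zmed 75.8 [[501.0, 270.0], [530.0, 267.0], [531.0, 278.0], [501.0, 280.0]]Traceback (most recent call last):
  File "<stdin>", line 21, in <module>
cv2.error: OpenCV(4.12.0) :-1: error: (-5:Bad argument) in function 'putText'
> Overload resolution failed:
>  - Layout of the output array img is incompatible with cv::Mat
>  - Expected Ptr<cv::UMat> for argument 'img'
```

```bash
cat >> h.py <<'E'
def proj(c,P):
    T=c["camera_from_world"];q=np.atleast_2d(P)@T[:3,:3].T+T[:3,3]
    return np.stack([c["fx"]*q[:,0]/q[:,2]+c["cx"],c["fy"]*q[:,1]/q[:,2]+c["cy"]],1)
def box(x,y,z0,z1,yaw,lx,ly):
    R=np.array([[np.cos(yaw),-np.sin(yaw)],[np.sin(yaw),np.cos(yaw)]])
    b=np.array([[-1,-1],[1,-1],[1,1],[-1,1]])*[lx/2,ly/2]@R.T+[x,y]
    return [np.c_[b,np.full(4,z)] for z in(z1,z0)]
def circ(x,y,z,r):
    t=np.linspace(0,2*np.pi,40);return np.c_[x+r*np.cos(t),y+r*np.sin(t),np.full(40,z)]
def tile(c,u,v,polys,s=6,w=400,h=300):
    M=np.float32([[s,0,w/2-s*u],[0,s,h/2-s*v]]);im=cv2.warpAffine(np.ascontiguousarray(c["image"][:,:,::-1]),M,(w,h),flags=cv2.INTER_CUBIC)
    for i,p in enumerate(polys):
        q=proj(c,p)@M[:,:2].T+M[:,2];cv2.polylines(im,[np.int32(q.round())],True,[(0,255,0),(0,0,255),(255,128,0),(0,255,255)][i%4],1)
    return im
E
cat > ov.py <<'E'
from h import *
S,T=load("scene"),load("top")
bx,by,byaw=456.5,402,np.radians(-11.5)
B=box(bx,by,0,25,byaw,50,75)
gx,gy,ga=458.6,-296,np.radians(-69.7)
ex=np.array([np.cos(ga),np.sin(ga)]);ey=np.array([-ex[1],ex[0]])
def bp(x,y,z):return np.r_[np.array([gx,gy])+x*ex+y*ey,z]
G=box(gx,gy,0,60,ga,130,120)+[np.array([bp(67,62,63.5),bp(67,-62,63.5),bp(-65,-62,63.5),bp(-65,62,63.5)])]
c4,s4=np.cos(.42),np.sin(.42)
G+=[np.array([bp(-70,22,22),bp(-70,-22,22),bp(-70-80*c4,-22,22+80*s4),bp(-70-80*c4,22,22+80*s4)])]
cx,cy=456,173
C=[circ(cx,cy,85,34.5),circ(cx,cy,0,25.5),circ(cx,cy,70,33)]
t=np.vstack([np.hstack([tile(S,261,304,B),tile(S,404,168,G,4)]),np.hstack([tile(S,318,243,C),tile(T,295,222,C)])])
cv2.imwrite("pics/ov.png",t)
E
python3 ov.py
```

```text
(no output)
```

View pics/ov.png

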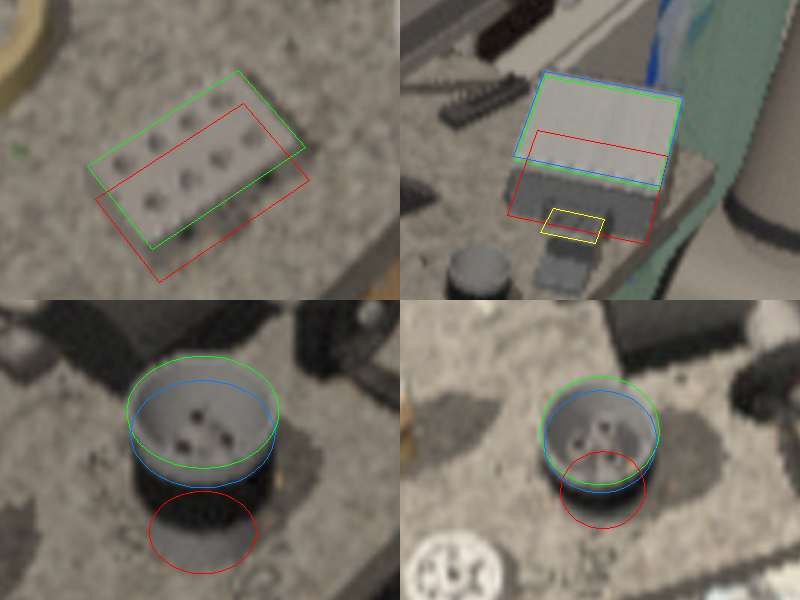

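Overlays agree to about 2–3 mm: block at (456.5,402) yaw −11.5°, bin at (458.6,−296) yaw −69.7°, cup at (456,173). I'll work out the first transit and check the obstacles round the cup.

```bash
cat >> h.py <<'E'
from scipy.spatial.transform import Rotation as Rn
def plan(*tg,p0=None,r0=None):
    "targets (xyz mm, rpy or Rotation) -> tool-frame rotvec deg, shift m from current pose"
    o=get_obs();p=np.array(o["tool_pos"] if p0 is None else p0);R=Rn.from_euler("xyz",o["tcp_rot"]) if r0 is None else r0
    for t,r in tg:
        r=r if isinstance(r,Rn) else Rn.from_euler("xyz",r)
        rv=(R.inv()*r).as_rotvec(degrees=True);s=R.inv().apply(np.array(t)-p)/1000
        print("turn",rv.round(2).tolist(),"shift",s.round(4).tolist(),"mm",round(np.linalg.norm(s)*1000),"deg",round(np.linalg.norm(rv)))
def down(yawdeg):return Rn.from_euler("xyz",[180,0,yawdeg],degrees=True)
def st():
    o=get_obs();print("t",round(o["time"],2),"p",o["tool_pos"].round(1),"rpy",np.degrees(o["tcp_rot"]).round(1),"q",o["joint_positions"].round(3),"F",o["contact_force"].round(1),"w",round(o["grip_width"],1),"ff",round(o["finger_force"],1))
    open("log.txt","a").write(repr([o["joint_positions"].tolist(),o["tool_pos"].tolist(),o["tcp_rot"].tolist()])+"\n")
E
python3 - <<'E'
from h import *
st();plan(((480,-200,300),down(45)),((457,402,300),down(78.5)))
W=cloud(load("scene")).reshape(-1,3)
print("max height grid rows x 560..380, cols y 320..0 step 20")
for x in range(620,380,-20):
    print(x,[int(np.nan_to_num(W[(abs(W[:,0]-x)<10)&(abs(W[:,1]-y)<10)&(W[:,2]<300)][:,2].max(initial=-1))) for y in range(320,-40,-20)])
E
```

```text
t 0.1 p [ 124.7 -509.6  226.1] rpy [-179.9   -0.    13.7] q [-1.477  0.343  1.525 -0.     1.275 -0.146] F [-0.2 -0.4 -0.6] w 92.1 ff 0.0
turn [-0.07, -0.03, -31.26] shift [0.4187, -0.2164, -0.0735] mm 477 deg 31
turn [-0.06, -0.05, -64.76] shift [0.5394, -0.8067, -0.0727] mm 973 deg 65
max height grid rows x 560..380, cols y 320..0 step 20
620 [164, 164, 166, 164, 206, 207, 200, 3, 9, 164, 163, 164, 166, 166, 164, 164, 166, 165]
600 [10, 3, 3, 4, 207, 209, 3, 5, 23, 124, 129, 130, 160, 162, 164, 164, 164, 163]
580 [3, 3, 3, 220, 233, 236, 234, 223, 12, 109, 110, 109, 108, 109, 110, 111, 109, 109]
560 [4, 14, 1, 223, 234, 236, 230, 214, 10, 95, 95, 95, 96, 97, 97, 101, 101, 99]
540 [4, 110, -1, -1, 153, 160, 2, 3, 4, 62, 71, 75, 74, 73, 73, 97, 97, 87]
520 [87, 149, 146, 3, 4, 161, 5, 11, 11, 54, 55, 52, 52, 57, 57, 53, 55, 54]
500 [57, 111, 114, 60, 2, 4, 9, 11, 12, -1, -1, -1, 3, 69, 70, 63, -1, 48]
480 [65, 65, 59, 2, 3, 4, 88, 86, 86, 86, -1, 0, 78, 89, 87, -1, -1, 0]
460 [63, 4, 3, 2, 3, 5, 87, 70, 68, 86, 2, 3, 83, 92, 94, 89, 60, 4]
440 [62, 21, 22, 26, 20, 4, 87, 78, 86, 89, 4, 4, 3, 30, 51, 4, 4, 2]
420 [2, 23, 25, 24, 21, 17, 84, 87, 86, 3, 4, 3, 3, 29, 1, 3, 3, 2]
400 [3, 23, 22, 22, 9, 7, 22, 22, 2, 4, 3, 4, 2, 25, 3, 1, 4, 4]
```

```bash
python3 -m handwheel '[[[0,0,-31],[0.419,-0.216,-0.074],1],[[0,0,-31],[0.419,-0.216,-0.074],1],[[0,0,-31],[0.419,-0.216,-0.074],1],[[0,0,-31],[0.419,-0.216,-0.074],1],[[0,0,-31],[0.419,-0.216,-0.074],1],[[0,0,-31],[0.419,-0.216,-0.074],1],[[0,0,-31],[0.419,-0.216,-0.074],1],[[0,0,-31],[0.419,-0.216,-0.074],1],[[0,0,-31],[0.419,-0.216,-0.074],1],[[0,0,-31],[0.419,-0.216,-0.074],1],[[0,0,-31],[0.419,-0.216,-0.074],1],[[0,0,-31],[0.419,-0.216,-0.074],1]]'; python3 -c "
from h import *
st();plan(((457,402,280),down(78.5)))"
```

```text
time: 1.3
tool_pos: [480.2, -200.4, 300.1]
tcp_rot: [-3.141, 0.001, 0.782]
contact_force: [-1.0, 0.5, -0.3]
grip_width: 91.6
finger_force: 0.0
t 1.3 p [ 480.2 -200.4  300.1] rpy [-179.9    0.    44.8] q [-5.420e-01  2.870e-01  1.400e+00 -1.000e-03  1.456e+00  2.460e-01] F [-1.   0.5 -0.3] w 91.6 ff 0.0
turn [-0.07, 0.03, -33.68] shift [0.4082, -0.4436, 0.0202] mm 603 deg 34
```

```bash
python3 -m handwheel '[[[0,0,-33.7],[0.408,-0.4436,0.02],1],[[0,0,-33.7],[0.408,-0.4436,0.02],1],[[0,0,-33.7],[0.408,-0.4436,0.02],1],[[0,0,-33.7],[0.408,-0.4436,0.02],1],[[0,0,-33.7],[0.408,-0.4436,0.02],1],[[0,0,-33.7],[0.408,-0.4436,0.02],1],[[0,0,-33.7],[0.408,-0.4436,0.02],1],[[0,0,-33.7],[0.408,-0.4436,0.02],1],[[0,0,-33.7],[0.408,-0.4436,0.02],1],[[0,0,-33.7],[0.408,-0.4436,0.02],1],[[0,0,-33.7],[0.408,-0.4436,0.02],1],[[0,0,-33.7],[0.408,-0.4436,0.02],1]]'; python3 -c "
from h import *
st();plan(((457,402,100),down(78.5)),((457,402,6),down(78.5)))"
```

```text
time: 2.5
tool_pos: [458.5, 398.7, 280.4]
tcp_rot: [-3.142, 0.001, 1.367]
contact_force: [1.1, -0.1, -0.4]
grip_width: 92.0
finger_force: 0.0
t 2.5 p [458.5 398.7 280.4] rpy [-1.80e+02  1.00e-01  7.83e+01] q [ 5.900e-01  4.680e-01  1.182e+00 -1.000e-03  1.493e+00  7.940e-01] F [ 1.1 -0.1 -0.4] w 92.0 ff 0.0
turn [-0.0, 0.06, -0.19] shift [0.0031, -0.0021, 0.1804] mm 180 deg 0
turn [-0.0, 0.06, -0.19] shift [0.0032, -0.0021, 0.2744] mm 274 deg 0
```

```bash
python3 -m handwheel '[[[0,0,0],[0,0,0.05],1],[[0,0,0],[0,0,0.1],1],[[0,0,0],[0,0,0.15],1],[[0,0,0],[0,0,0.2],1],[[0,0,0],[0,0,0.23],1],[[0,0,0],[0,0,0.23],1],[[0,0,0],[0,0,0.23],1]]'; python3 -c "
from h import *
st();plan(((456.5,402,5),down(78.5)))
c=grab('scene');B=box(456.5,402,0,25,np.radians(-11.5),50,75)
o=get_obs()
cv2.imwrite('pics/b2.png',np.hstack([tile(c,261,300,B,5,400,400),tile(grab('top'),234,240,B,5,400,400)]))"
```

```text
time: 3.2
tool_pos: [459.0, 397.6, 51.3]
tcp_rot: [-3.142, 0.0, 1.367]
contact_force: [0.1, -0.4, 1.3]
grip_width: 91.9
finger_force: 0.0
t 3.2 p [459.  397.6  51.3] rpy [-180.     0.    78.3] q [ 0.588  0.669  1.495 -0.     0.978  0.791] F [ 0.1 -0.4  1.3] w 91.9 ff 0.0
turn [-0.0, 0.02, -0.15] shift [0.0039, -0.0034, 0.0463] mm 47 deg 0
```

View pics/b2.png

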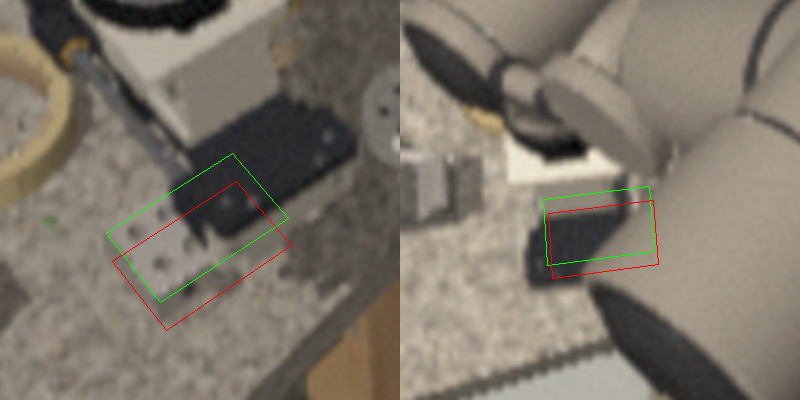

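Fingers straddle the block. I'll descend the rest of the way and grip.

```bash
python3 -m handwheel '[[[0,0,0],[0.004,-0.003,0.025],1],[[0,0,0],[0.004,-0.003,0.045],1],[[0,0,0],[0.004,-0.003,0.045],1],[[0,0,0],[0.004,-0.003,0.045],0],[[0,0,0],[0.004,-0.003,0.045],0],[[0,0,0],[0.004,-0.003,0.045],0],[[0,0,0],[0.004,-0.003,0.045],0],[[0,0,0],[0.004,-0.003,0.045],0],[[0,0,0],[0.004,-0.003,0.045],0],[[0,0,0],[0.004,-0.003,0.045],0]]'; python3 -c "
from h import *
st()"
```

```text
time: 4.3
tool_pos: [457.6, 403.2, 6.5]
tcp_rot: [3.139, -0.002, 1.369]
contact_force: [4.7, -1.8, 0.8]
grip_width: 49.9
finger_force: 30.0
t 4.3 p [457.6 403.2   6.5] rpy [ 1.798e+02 -1.000e-01  7.840e+01] q [ 5.970e-01  7.320e-01  1.519e+00 -1.000e-03  8.870e-01  8.000e-01] F [ 4.7 -1.8  0.8] w 49.9 ff 30.0
```

```bash
python3 -c "
from h import *
plan(((457,400,240),down(78.5)),((420,-190,240),down(110.3)),((420,-190,110),down(110.3)))"
```

```text
turn [0.17, -0.09, -0.06] shift [-0.0029, 0.0007, -0.2335] mm 234 deg 0
turn [0.19, -0.04, -31.86] shift [-0.5884, 0.0828, -0.2342] mm 639 deg 32
turn [0.19, -0.04, -31.86] shift [-0.5886, 0.0824, -0.1042] mm 603 deg 32
```

```bash
python3 -m handwheel '[[[0,0,0],[0,0,-0.05],0],[[0,0,0],[0,0,-0.1],0],[[0,0,0],[0,0,-0.15],0],[[0,0,0],[0,0,-0.19],0],[[0,0,-10],[-0.05,0.007,-0.234],0],[[0,0,-31.9],[-0.1,0.014,-0.234],0],[[0,0,-31.9],[-0.15,0.021,-0.234],0],[[0,0,-31.9],[-0.2,0.028,-0.234],0],[[0,0,-31.9],[-0.25,0.035,-0.234],0],[[0,0,-31.9],[-0.3,0.042,-0.234],0],[[0,0,-31.9],[-0.35,0.05,-0.234],0],[[0,0,-31.9],[-0.35,0.05,-0.234],0]]'; python3 -c "
from h import *
st();plan(((420,-190,240),down(110.3)),((420,-190,80),down(110.3)))"
```

```text
time: 5.5
tool_pos: [432.8, 46.9, 238.5]
tcp_rot: [-3.137, -0.0, 1.923]
contact_force: [0.1, 1.8, -7.7]
grip_width: 49.7
finger_force: 30.0
t 5.5 p [432.8  46.9 238.5] rpy [-179.8   -0.   110.2] q [-6.700e-02  1.690e-01  1.727e+00 -1.000e-03  1.250e+00 -4.190e-01] F [ 0.1  1.8 -7.7] w 49.7 ff 30.0
turn [-0.25, -0.03, -0.12] shift [-0.2179, -0.0938, -0.0012] mm 237 deg 0
turn [-0.25, -0.03, -0.12] shift [-0.218, -0.0931, 0.1588] mm 285 deg 0
```

```bash
python3 -m handwheel '[[[0,0,0],[-0.046,-0.02,0],0],[[0,0,0],[-0.092,-0.04,0],0],[[0,0,0],[-0.138,-0.06,0],0],[[0,0,0],[-0.184,-0.079,0],0],[[0,0,0],[-0.218,-0.094,0.02],0],[[0,0,0],[-0.218,-0.094,0.07],0],[[0,0,0],[-0.218,-0.094,0.12],0],[[0,0,0],[-0.218,-0.094,0.15],0],[[0,0,0],[-0.218,-0.094,0.15],0],[[0,0,0],[-0.218,-0.094,0.15],0]]'; python3 -c "
from h import *
st();plan(((419.7,-191,60),down(110.3)),((419.7,-191,29.5),down(110.3)))
c=grab('scene')
cv2.imwrite('pics/b3.png',np.hstack([tile(c,404,175,[],5,400,400),tile(grab('top'),395,195,[],5,400,400)]))"
```

```text
time: 6.5
tool_pos: [422.2, -186.6, 89.8]
tcp_rot: [-3.14, -0.002, 1.926]
contact_force: [-0.1, 0.1, -8.0]
grip_width: 49.7
finger_force: 30.0
t 6.5 p [ 422.2 -186.6   89.8] rpy [-1.799e+02 -1.000e-01  1.103e+02] q [-0.582  0.399  1.876  0.     0.868 -0.938] F [-0.1  0.1 -8. ] w 49.7 ff 30.0
turn [-0.06, -0.1, 0.04] shift [-0.0033, -0.0038, 0.0298] mm 30 deg 0
turn [-0.06, -0.1, 0.04] shift [-0.0034, -0.0038, 0.0603] mm 60 deg 0
```

View pics/b3.png

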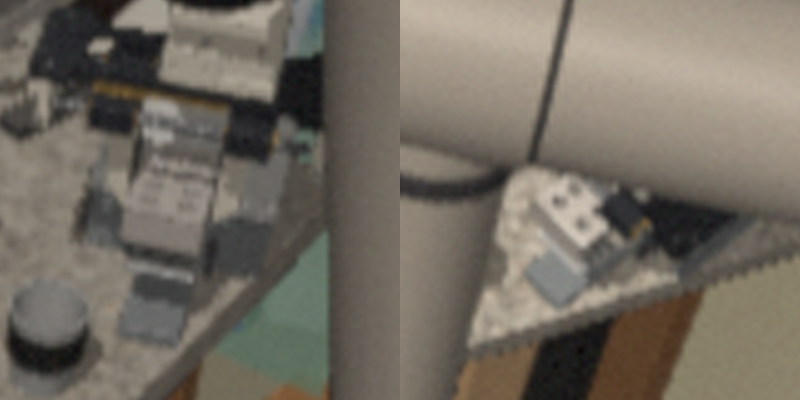

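```bash
python3 -m handwheel '[[[0,0,0],[-0.002,-0.0035,0.015],0],[[0,0,0],[-0.002,-0.0035,0.025],0],[[0,0,0],[-0.002,-0.0035,0.03],0],[[0,0,0],[-0.002,-0.0035,0.034],0],[[0,0,0],[-0.002,-0.0035,0.038],0],[[0,0,0],[-0.002,-0.0035,0.042],0],[[0,0,0],[-0.002,-0.0035,0.046],0],[[0,0,0],[-0.002,-0.0035,0.05],0],[[0,0,0],[-0.002,-0.0035,0.053],0],[[0,0,0],[-0.002,-0.0035,0.056],0],[[0,0,0],[-0.002,-0.0035,0.058],0],[[0,0,0],[-0.002,-0.0035,0.059],0]]'; python3 -c "
from h import *
st();plan(((419.3,-190,30),down(110.3)))"
```

```text
time: 7.8
tool_pos: [419.9, -190.2, 30.5]
tcp_rot: [-3.141, 0.0, 1.926]
contact_force: [0.3, 1.2, -7.8]
grip_width: 50.0
finger_force: 30.0
t 7.8 p [ 419.9 -190.2   30.5] rpy [-180.     0.   110.3] q [-0.592  0.5    1.933 -0.     0.709 -0.946] F [ 0.3  1.2 -7.8] w 50.0 ff 30.0
turn [-0.01, 0.02, 0.04] shift [0.0004, -0.0005, 0.0005] mm 1 deg 0
```

```bash
cat >> h.py <<'E'
def binf(W,g=(458.6,-296,-69.7)):
    a=np.radians(g[2]);ex=np.array([np.cos(a),np.sin(a)]);ey=np.array([-ex[1],ex[0]])
    d=W[...,:2]-np.array(g[:2]);return np.stack([d@ex,d@ey,W[...,2]],-1)
def lidcheck():
    B=binf(cloud(grab("scene"))).reshape(-1,3)
    for x in range(-150,200,15):
        k=(abs(B[:,0]-x)<7.5)&(abs(B[:,1])<45)&(B[:,2]<220);q=B[k]
        if len(q):print(x,len(q),"z pct",np.percentile(q[:,2],[5,50,95]).round())
E
python3 -c "
from h import *
lidcheck()"
```

```text
-150 696 z pct [-762.   30.  206.]
-135 642 z pct [-532.  138.  207.]
-120 268 z pct [-798.   51.  207.]
-105 141 z pct [-802.   44.  199.]
-90 139 z pct [-803.   49.  146.]
-75 68 z pct [-804. -158.  117.]
-60 225 z pct [-798. -335.   59.]
-45 113 z pct [-798. -482. -192.]
-30 20 z pct [-804. -796. -622.]
-15 11 z pct [-809. -802. -795.]
0 15 z pct [-806. -800. -794.]
15 45 z pct [-804.    2.    6.]
30 199 z pct [-798. -338. -212.]
45 309 z pct [-790. -542. -249.]
60 79 z pct [-801. -569.   48.]
75 9 z pct [-808. -799. -730.]
90 6 z pct [-800. -795. -132.]
105 15 z pct [-803.   86.   95.]
120 7 z pct [-809. -792.  105.]
135 7 z pct [-806. -804. -794.]
150 6 z pct [-804. -801. -798.]
165 9 z pct [-807. -803. -794.]
180 6 z pct [-800. -797. -791.]
195 7 z pct [-801. -797. -796.]
```

The lid is at its wide-open angle (86–95 mm high at x=105, against 90 expected). I'll release and rise.

```bash
python3 -m handwheel '[[[0,0,0],[0,0,0.001],0],[[0,0,0],[0,0,0.001],1],[[0,0,0],[0,0,0.001],1],[[0,0,0],[0,0,0.001],1],[[0,0,0],[0,0,0.001],1],[[0,0,0],[0,0,0.001],1],[[0,0,0],[0,0,-0.03],1],[[0,0,0],[0,0,-0.08],1],[[0,0,0],[0,0,-0.13],1],[[0,0,0],[0,0,-0.18],1],[[0,0,0],[0,0,-0.2],1],[[0,0,0],[0,0,-0.2],1]]'; python3 -c "
from h import *
st();lidcheck()" | grep -E "^t |^(-1[0-9]|-9|60|75|90|105|120|135)"; cat log.txt | wc -l
```

```text
time: 9.05
tool_pos: [421.3, -190.9, 234.2]
tcp_rot: [3.137, 0.006, 1.926]
contact_force: [0.3, 0.6, -0.3]
grip_width: 91.5
finger_force: 0.0
t 9.05 p [ 421.3 -190.9  234.2] rpy [179.8   0.4 110.3] q [-0.591  0.216  1.679 -0.     1.239 -0.946] F [ 0.3  0.6 -0.3] w 91.5 ff 0.0
-150 449 z pct [-799.   -7.   49.]
-135 156 z pct [-800.   -2.   51.]
-120 114 z pct [-802.    0.   51.]
-105 113 z pct [-802.    1.   51.]
-90 105 z pct [-802.    2.   51.]
-15 13 z pct [-803. -799. -795.]
60 463 z pct [-651.   29.   64.]
75 126 z pct [-531.   68.   76.]
90 133 z pct [70. 79. 85.]
105 116 z pct [80. 88. 95.]
120 133 z pct [ 88.  99. 107.]
135 109 z pct [-436.  110.  118.]
9
```

```bash
python3 - <<'E'
from h import *
R=Rn.from_euler("xyz",get_obs()["tcp_rot"])
plan(((420,-20,330),Rn.from_rotvec([50,0,0],degrees=True)*down(110.3)))
E
```

```text
turn [-17.27, 47.03, 0.11] shift [0.1594, 0.0591, -0.0984] mm 196 deg 50
```

```bash
python3 -m handwheel '[[[-3,8,0],[0.04,0.015,-0.025],1],[[-6,16,0],[0.08,0.03,-0.05],1],[[-9,24,0],[0.12,0.045,-0.075],1],[[-12,32,0],[0.16,0.06,-0.1],1],[[-15,40,0],[0.16,0.06,-0.1],1],[[-17,47,0],[0.16,0.06,-0.1],1],[[-17,47,0],[0.16,0.06,-0.1],1],[[-17,47,0],[0.16,0.06,-0.1],1]]'; cat > fk.py <<'E'
from h import *
from scipy.optimize import least_squares
def fk(q,k):
    d1,off,L2,L3,a3,d6,a1,woff=k
    R=Rn.from_euler("z",q[0]);p=np.array([0,0,d1])+R.apply([a1,off,0])
    R=R*Rn.from_euler("y",q[1]);p=p+R.apply([0,0,L2])
    R=R*Rn.from_euler("y",q[2]);p=p+R.apply([a3,0,0])
    R=R*Rn.from_euler("z",S4*q[3]);p=p+R.apply([0,0,L3])
    R=R*Rn.from_euler("y",q[4]);p=p+R.apply([0,woff,0])
    R=R*Rn.from_euler("z",q[5]+np.pi*0);p=p+R.apply([0,0,d6])
    return p,R
S4=1
def data():return [eval(l) for l in open("log.txt")]
if __name__=="__main__":
    D=data()
    for s in(1,-1):
        S4=s
        f=lambda k:np.concatenate([fk(q,k)[0]-p for q,p,r in D])
        s_=least_squares(f,[300,70,400,400,0,200,0,0]);print(s,s_.x.round(1),"rms",np.sqrt(np.mean(s_.fun**2)))
        C=[fk(q,s_.x)[1].inv()*Rn.from_euler("xyz",r) for q,p,r in D];print([c.as_rotvec(degrees=True).round(1).tolist() for c in(C[0],C[3],C[-1])])
E
python3 -c "
from h import *
st()"; python3 fk.py
```

```text
time: 9.9
tool_pos: [420.4, -19.3, 329.5]
tcp_rot: [2.761, -0.805, 2.087]
contact_force: [0.7, 0.6, 0.6]
grip_width: 91.9
finger_force: 0.0
t 9.9 p [420.4 -19.3 329.5] rpy [158.2 -46.1 119.6] q [-0.71   0.301  1.614  0.638  1.831 -1.092] F [0.7 0.6 0.6] w 91.9 ff 0.0
1 [222.9  76.4 506.2 379.6  46.5 318.1  -0.   -0. ] rms 8.190317553297902e-10
[[-0.0, -0.0, 90.0], [0.0, 0.0, 90.0], [0.0, 0.0, 90.0]]
-1 [-134.2  264.6  565.7  362.9   47.4   19.7  -26.7 -172.3] rms 42.03106648298359
[[0.0, -0.0, 90.0], [-0.0, -0.0, 90.0], [-70.7, -22.4, 59.2]]
```

The kinematic fit is exact, so I'll search side-grasp and pour poses with IK and clearances.

```bash
cat > ik.py <<'E'
from h import *
K=dict(d1=222.9,off=76.4,L2=506.2,L3=379.6,a3=46.5,d6=318.1)
LO=np.array([-2.53,-.77,.04,-1,.28,-3.11]);HI=np.array([2.53,2.02,2.7,4.14,2.66,3.11])
def ik(p,R):
    z=R.apply([0,0,1]);w=p-K["d6"]*z;r2=w[0]**2+w[1]**2-K["off"]**2
    if r2<0:return None
    r=np.sqrt(r2);j1=np.arctan2(w[1],w[0])-np.arctan2(K["off"],r);h=w[2]-K["d1"]
    B=np.hypot(K["L3"],K["a3"]);g=np.arctan2(K["a3"],K["L3"]);D2=r*r+h*h
    c=(D2-K["L2"]**2-B*B)/(2*K["L2"]*B)
    if abs(c)>1:return None
    b=np.arccos(c);j3=b-g;j2=np.arctan2(r,h)-np.arctan2(B*np.sin(b),K["L2"]+B*np.cos(b))
    M=(Rn.from_euler("ZYY",[j1,j2,j3]).inv()*R*Rn.from_euler("z",-90,degrees=True)).as_matrix()
    j5=np.arccos(np.clip(M[2,2],-1,1));j4=np.arctan2(M[1,2],M[0,2]);j6=np.arctan2(M[2,1],-M[2,0])
    if j4<-1:j4+=2*np.pi
    q=np.array([(j1+np.pi)%(2*np.pi)-np.pi,j2,j3,j4,j5,j6])
    return q
def marg(q):return -9 if q is None else np.min(np.r_[(q-LO)[:5],(HI-q)[:5],min(q[5]-LO[5],HI[5]-q[5])])
def boxpts(x0,x1,y0,y1,z0,z1,s=12):
    g=[np.linspace(a,b,max(2,int((b-a)/s)+1)) for a,b in((x0,x1),(y0,y1),(z0,z1))]
    return np.stack(np.meshgrid(*g),-1).reshape(-1,3)
def binw(P,g=(458.6,-296,-69.7)):
    a=np.radians(g[2]);R=np.array([[np.cos(a),-np.sin(a)],[np.sin(a),np.cos(a)]]);return np.c_[P[:,:2]@R.T+g[:2],P[:,2]]
c36=np.radians(36);u=np.linspace(0,134,14)
lid=np.array([[67+a*np.cos(c36),y,62+a*np.sin(c36)] for a in u for y in np.linspace(-62,62,12)])
BINO=np.r_[binw(boxpts(-65,67,-60,-60,0,62)),binw(boxpts(-65,67,60,60,0,62)),binw(boxpts(-65,-65,-60,60,0,62)),binw(boxpts(65,67,-60,60,0,62)),binw(lid),binw(boxpts(-150,-74,-25,25,0,51))]
OBS=np.r_[boxpts(355,640,-420,480,-3,0,20),boxpts(550,640,-40,150,0,112,20),boxpts(505,550,-40,150,0,78),boxpts(428,492,28,90,0,98),boxpts(535,620,155,275,70,240,15),boxpts(505,545,215,245,140,168),boxpts(492,540,270,320,0,150),boxpts(412,468,-112,-55,0,73),boxpts(392,452,246,306,0,24),BINO]
def capd(P,a,b):
    t=np.clip((P-a)@(b-a)/((b-a)@(b-a)),0,1);return np.linalg.norm(P-a-t[:,None]*(b-a),axis=1)
def clear(p,R,q,fing=True,P=OBS):
    T=R.inv().apply(P-p);d=[]
    for lo,hi in(((-37.5,-95,-170),(37.5,95,-66)),((-12,-65,-66),(12,65,0))):
        e=np.maximum(np.maximum(np.array(lo)-T,T-np.array(hi)),0);d.append(np.linalg.norm(e,axis=1).min())
    if not fing:d.pop()
    z=R.apply([0,0,1]);w=p-K["d6"]*z;d.append(capd(P,p-170*z,w).min()-50)
    Rf=Rn.from_euler("ZYY",q[:3]);e=w-Rf.apply([0,0,K["L3"]]);d.append(capd(P,w,e).min()-60)
    return np.round(d)
def grasp(az,de,sg,c,h,ahead=6):
    a,e=np.radians(az),np.radians(de);d=np.array([np.cos(a)*np.cos(e),np.sin(a)*np.cos(e),-np.sin(e)])
    y=sg*np.array([-np.sin(a),np.cos(a),0]);x=np.cross(y,d)
    return np.array([c[0],c[1],h])+(19-ahead)*d,Rn.from_matrix(np.c_[x,y,d])
E
python3 - <<'E'
from ik import *
for de in(20,30,40):
  for az in range(-100,130,10):
    for sg in(1,-1):
      p,R=grasp(az,de,sg,(456,173),56);q=ik(p,R)
      if marg(q)>0.03:
        c=clear(p,R,q)
        if c[[0,2,3]].min()>3:print(de,az,sg,q.round(2),round(marg(q),2),c)
E
```

```text
Traceback (most recent call last):
  File "ik.py", line 12, in ik
    M=(Rn.from_euler("ZYY",[j1,j2,j3]).inv()*R*Rn.from_euler("z",-90,degrees=True)).as_matrix()
       ~~~~~~~~~~~~~^^^^^^^^^^^^^^^^^^
  File "scipy/spatial/transform/_rotation.pyx", line 1423, in scipy.spatial.transform._rotation.Rotation.from_euler
ValueError: Expected consecutive axes to be different, got ZYY
```

```bash
sed -i 's/from_euler("ZYY",\[j1,j2,j3\])/from_euler("ZY",[j1,j2+j3])/; s/from_euler("ZYY",q\[:3\])/from_euler("ZY",[q[0],q[1]+q[2]])/' ik.py
python3 - <<'E'
from ik import *
o=get_obs();print(ik(o["tool_pos"],Rn.from_euler("xyz",o["tcp_rot"])).round(3),o["joint_positions"].round(3))
n=0
for de in(20,30,40,50):
  for az in range(-180,180,10):
      s=""
      for sg in(1,-1):
        p,R=grasp(az,de,sg,(456,173),56);q=ik(p,R)
        if q is not None and marg(q)>-.1: s+=f" sg{sg} m{marg(q):.2f} q{q.round(2)} {clear(p,R,q)}"
      if s and "m-" not in s[:9]:print(de,az,s)
E
```

```text
[-0.71   0.301  1.614  0.638  1.831 -1.092] [-0.71   0.301  1.614  0.638  1.831 -1.092]
20 -180  sg1 m0.47 q[0.13 1.19 0.97 0.15 2.19 1.7 ] [  0.   0. -47. -56.] sg-1 m0.47 q[ 0.13  1.19  0.97  0.15  2.19 -1.44] [  0.   0. -47. -56.]
20 -170  sg1 m0.44 q[0.19 1.2  0.93 0.02 2.22 1.59] [  0.   0. -48. -58.] sg-1 m0.44 q[ 0.19  1.2   0.93  0.02  2.22 -1.55] [  0.   0. -48. -58.]
20 -160  sg1 m0.43 q[ 0.26  1.21  0.92 -0.11  2.23  1.47] [  0.   0. -46. -56.] sg-1 m0.43 q[ 0.26  1.21  0.92 -0.11  2.23 -1.67] [  0.   0. -46. -56.]
20 -150  sg1 m0.45 q[ 0.32  1.21  0.93 -0.23  2.21  1.36] [  0.   0. -47. -58.] sg-1 m0.45 q[ 0.32  1.21  0.93 -0.23  2.21 -1.78] [  0.   0. -47. -58.]
20 -140  sg1 m0.50 q[ 0.39  1.19  0.97 -0.35  2.16  1.26] [  0.   0. -45. -27.] sg-1 m0.50 q[ 0.39  1.19  0.97 -0.35  2.16 -1.88] [  0.   0. -45. -27.]
20 -130  sg1 m0.54 q[ 0.45  1.17  1.02 -0.46  2.09  1.18] [  0.   0. -38.   4.] sg-1 m0.54 q[ 0.45  1.17  1.02 -0.46  2.09 -1.97] [  0.   0. -38.   4.]
20 -120  sg1 m0.44 q[ 0.51  1.14  1.1  -0.56  2.    1.11] [  0.   0. -45.  33.] sg-1 m0.44 q[ 0.51  1.14  1.1  -
[... 16711 characters left out ...]
 0.75  1.62  0.48  1.34  2.1 ] [ 0.  3. 11. 81.] sg-1 m1.06 q[-0.09  0.75  1.62  0.48  1.34 -1.04] [ 0.  3. 11. 81.]
50 140  sg1 m1.07 q[-0.05  0.78  1.54  0.4   1.42  2.04] [ 0.  7. -3. 59.] sg-1 m1.14 q[-0.05  0.78  1.54  0.4   1.42 -1.11] [ 0.  7. -3. 59.]
50 150  sg1 m1.15 q[-0.    0.81  1.47  0.33  1.5   1.96] [  0.   8. -16.  34.] sg-1 m1.16 q[-0.    0.81  1.47  0.33  1.5  -1.18] [  0.   8. -16.  34.]
50 160  sg1 m1.10 q[0.05 0.84 1.4  0.25 1.56 1.88] [  0.   9. -33.  13.] sg-1 m1.10 q[ 0.05  0.84  1.4   0.25  1.56 -1.26] [  0.   9. -33.  13.]
50 170  sg1 m1.05 q[0.1  0.86 1.35 0.17 1.61 1.79] [  0.  13. -48.  -0.] sg-1 m1.05 q[ 0.1   0.86  1.35  0.17  1.61 -1.36] [  0.  13. -48.  -0.]
```

```bash
cat > pour.py <<'E'
from ik import *
def pose(az,sg,de,ma,t,lip,h=56):
    "tool pose with cup tilted t deg toward azimuth ma, lower lip at lip"
    p0,R0=grasp(az,de,sg,(0,0),h)           # cup foot at origin, upright
    m=np.array([np.cos(np.radians(ma)),np.sin(np.radians(ma)),0]);k=np.cross([0,0,1],m)
    Q=Rn.from_rotvec(k*t,degrees=True);L=np.array([0,0,85])+34.5*m
    return Q.apply(p0-L)+lip,Q*R0
def lipw(xl,yl,zl):return binw(np.array([[xl,yl,zl]]))[0]
def zl(t,z1):return 185-(185-z1)*min(t/90,1)
E
python3 - <<'E'
from pour import *
res=[]
for de in(30,):
 for az in range(-60,71,10):
  for sg in(1,-1):
   for ma in range(-180,180,20):
    mb=np.radians(ma+69.7);xl,yl=-25*np.cos(mb),-25*np.sin(mb)
    for z1 in(95,):
     mm,cc,ok=9,999,True;qp=None
     for t in range(0,131,13):
      p,R=pose(az,sg,de,ma,t,lipw(xl,yl,zl(t,z1)));q=ik(p,R);m=marg(q)
      if m<.05 or(qp is not None and abs(q-qp).max()>1.2):ok=False;break
      mm=min(mm,m);cc=min(cc,clear(p,R,q).min());qp=q
     if ok:res.append((min(cc,30)+50*min(mm,.3),cc,mm,az,sg,ma,z1,q.round(2)))
res.sort(key=lambda r:-r[0])
for r in res[:12]:print(r)
E
```

```text
(np.float64(44.0), np.float64(29.0), np.float64(0.384061321522128), 0, -1, 0, 95, array([-0.49,  1.11,  0.91, -0.58,  2.22,  1.01]))
(np.float64(41.733791380296104), np.float64(33.0), np.float64(0.2346758276059221), 20, -1, 20, 95, array([-0.39,  1.03,  1.1 , -0.77,  1.99,  0.9 ]))
(np.float64(40.7770154403279), np.float64(40.0), np.float64(0.215540308806558), -10, -1, 0, 95, array([-0.44,  1.07,  1.  , -0.67,  2.13,  1.09]))
(np.float64(37.884349296616605), np.float64(40.0), np.float64(0.1576869859323321), 10, -1, 20, 95, array([-0.34,  0.99,  1.21, -0.84,  1.88,  1.02]))
(np.float64(36.0), np.float64(21.0), np.float64(0.3012260454942044), 30, -1, 20, 95, array([-0.44,  1.07,  0.99, -0.7 ,  2.11,  0.79]))
(np.float64(34.77517093274928), np.float64(28.0), np.float64(0.1355034186549856), 50, -1, 40, 95, array([-0.34,  0.99,  1.21, -0.86,  1.86,  0.72]))
(np.float64(33.44773047198175), np.float64(31.0), np.float64(0.06895460943963505), 0, -1, 20, 95, array([-0.3 ,  0.96,  1.32, -0.93,  1.79,  1.16]))
(np.float64(33.32226844499386), np.float64(35.0), np.float64(0.06644536889987718), 40, -1, 40, 95, array([-0.31,  0.93,  1.34, -0.93,  1.74,  0.86]))
(np.float64(33.0), np.float64(18.0), np.float64(0.34824511492129506), 10, -1, 0, 95, array([-0.54,  1.14,  0.83, -0.5 ,  2.31,  0.95]))
(np.float64(29.811306044753625), np.float64(24.0), np.float64(0.1162261208950725), -20, -1, -20, 95, array([-0.6 ,  1.16,  0.79, -0.34,  2.38,  1.24]))
(np.float64(26.30791766990354), np.float64(17.0), np.float64(0.18615835339807074), 60, -1, 40, 95, array([-0.38,  1.05,  1.09, -0.81,  2.  ,  0.59]))
(np.float64(26.0), np.float64(11.0), np.float64(0.35931139188012595), 40, -1, 20, 95, array([-0.48,  1.13,  0.89, -0.64,  2.23,  0.69]))
```

```bash
python3 - <<'E'
from pour import *
res=[]
for de in(25,35):
 for az in range(-80,121,10):
  for sg in(1,-1):
   for dm in(-120,-90,-70,-50,-30,30,50,70,90,120):
    ma=az+dm;mb=np.radians(ma+69.7);xl,yl=-25*np.cos(mb),-25*np.sin(mb)
    for z1 in(100,130):
     mm,cc,ok=9,999,True;qp=None;J=0
     for t in range(0,121,10):
      p,R=pose(az,sg,de,ma,t,lipw(xl,yl,zl(t,z1)));q=ik(p,R);m=marg(q)
      if m<.03:ok=False;break
      if qp is not None:J=max(J,abs(q-qp).max())
      if J>.6:ok=False;break
      mm=min(mm,m);cc=min(cc,clear(p,R,q).min());qp=q
     if ok:res.append((min(cc,30)+50*min(mm,.3),cc,round(mm,2),round(J,2),de,az,sg,dm,z1,q.round(2)))
res.sort(key=lambda r:-r[0])
print(len(res))
for r in res[:12]:print(*r)
E
```

```text
548
45.0 43.0 0.4 0.32 25 10 -1 -50 130 [-1.    0.98  1.14  0.59  2.16  1.32]
45.0 37.0 0.36 0.33 25 10 -1 -30 130 [-0.79  1.02  0.9   0.12  2.3   1.18]
45.0 35.0 0.33 0.28 25 20 -1 -30 130 [-0.74  1.03  0.86 -0.03  2.33  1.03]
45.0 36.0 0.33 0.23 25 30 -1 -30 130 [-0.68  1.04  0.84 -0.17  2.33  0.87]
45.0 37.0 0.36 0.2 25 40 -1 -30 130 [-0.63  1.04  0.85 -0.31  2.3   0.72]
45.0 36.0 0.42 0.17 25 50 -1 -30 130 [-0.58  1.02  0.88 -0.44  2.24  0.59]
45.0 33.0 0.46 0.15 25 60 -1 -30 130 [-0.52  1.    0.94 -0.54  2.16  0.48]
45.0 31.0 0.34 0.18 35 50 -1 -30 130 [-0.54  1.09  0.85 -0.57  2.32  0.53]
45.0 32.0 0.32 0.15 35 60 -1 -30 130 [-0.48  1.06  0.92 -0.68  2.22  0.44]
45.0 31.0 0.46 0.36 35 90 1 50 130 [-1.26  0.71  2.24  1.86  1.34 -0.65]
45.0 31.0 0.52 0.32 35 100 1 50 130 [-1.27  0.72  2.12  1.64  1.37 -0.53]
45.0 40.0 0.35 0.51 35 110 1 30 130 [-1.12  0.55  2.35  2.19  1.09 -0.89]
```

```bash
cat > path.py <<'E'
from pour import *
from scipy.spatial.transform import Slerp
def check(W,tag="",grip=True):
    mm,cc,J=9,999,0;qp=None
    for (p,R),(p2,R2) in zip(W[:-1],W[1:]):
        S=Slerp([0,1],Rn.concatenate([R,R2]))
        for u in np.linspace(0,1,7):
            P=p+(p2-p)*u;Q=S(u);q=ik(P,Q);m=marg(q)
            if m<=0:print(tag,"INFEASIBLE",P.round(),None if q is None else q.round(2));return
            c=clear(P,Q,q);mm=min(mm,m);cc=min(cc,c.min())
            if qp is not None:J=max(J,abs(q-qp).max())
            qp=q
    print(tag,"margin",round(mm,2),"clear",cc,"maxdq",round(J,2),"end q",qp.round(2))
E
python3 - <<'E'
from path import *
o=get_obs();cur=(o["tool_pos"],Rn.from_euler("xyz",o["tcp_rot"]))
for az in(-5,-10):
  for de in(30,35):
    pg,Rg=grasp(az,de,-1,(456,173),56)
    up=np.array([0,0,1.])
    for zz in(260,300):
      for X in(400,430):
        w=[cur]+[(np.array([X,y,zz]),grasp(a,d,-1,(0,0),56)[1]) for a,d,y in((90,40,0),(60,40,40),(30,40,80),(az,de,130))]
        check(w,f"spin az{az} de{de} z{zz} X{X}")
    check([(np.array([430,150,260.]),Rg),(pg+90*up,Rg),(pg,Rg)],f"descend {az} {de}")
    d=Rg.apply([0,0,1]);check([(pg-80*d+20*up,Rg),(pg,Rg)],f"slide {az} {de}")
for de in(30,):
  for az in(10,20,30):
    for dm in(-50,-70,-90):
      for z1 in(105,):
        ma=az+dm;mb=np.radians(ma+69.7)
        w=[pose(az,-1,de,ma,t,lipw(-28*np.cos(mb),-28*np.sin(mb),zl(t,z1))) for t in range(0,136,9)]
        check(w,f"pour az{az} dm{dm}")
E
```

```text
spin az-5 de30 z260 X400 INFEASIBLE [400. 113. 260.] [ 0.06 -0.24  2.51  2.8   0.12 -1.28]
spin az-5 de30 z260 X430 INFEASIBLE [430. 113. 260.] [ 0.05 -0.16  2.46  2.81  0.16 -1.29]
spin az-5 de30 z300 X400 INFEASIBLE [400. 113. 300.] [ 0.06 -0.34  2.42  0.52  0.08  1.02]
spin az-5 de30 z300 X430 INFEASIBLE [430. 113. 300.] [ 0.05 -0.26  2.38  0.97  0.06  0.56]
descend -5 30 INFEASIBLE [430. 150. 260.] [ 0.51 -0.01  2.4   4.35  0.55 -2.39]
slide -5 30 margin 0.12 clear 14.0 maxdq 0.05 end q [ 0.51  0.79  2.48  3.7   1.16 -1.49]
spin az-5 de35 z260 X400 INFEASIBLE [400. 113. 260.] [ 0.06 -0.25  2.46  1.49  0.04  0.04]
spin az-5 de35 z260 X430 INFEASIBLE [430. 105. 260.] [-0.14 -0.2   2.42  1.43  0.28 -0.08]
spin az-5 de35 z300 X400 INFEASIBLE [400. 113. 300.] [ 0.06 -0.34  2.37  0.24  0.19  1.29]
spin az-5 de35 z300 X430 INFEASIBLE [430. 113. 300.] [ 0.05 -0.26  2.33  0.35  0.15  1.18]
descend -5 35 INFEASIBLE [430. 150. 260.] [ 0.47 -0.05  2.34  4.64  0.45 -2.72]
slide -5 35 margin 0.17 clear 12.0 maxdq 0.06 end q [ 0.48  0.7   2.46  3.71  0.97 -1.56]
spin az-10 de30 z260 X400 INFEAS
[... 1180 characters left out ...]
nd q [-1.17  1.11  1.43  1.01  2.08  1.34]
pour az10 dm-90 margin 0.42 clear 0.0 maxdq 0.03 end q [-1.27  1.16  1.85  1.36  1.96  0.85]
pour az20 dm-50 margin 0.17 clear -32.0 maxdq 0.04 end q [-0.92  1.22  0.88  0.56  2.49  1.48]
pour az20 dm-70 margin 0.46 clear -2.0 maxdq 0.04 end q [-1.12  1.16  1.29  0.94  2.2   1.38]
pour az20 dm-90 margin 0.52 clear 0.0 maxdq 0.03 end q [-1.24  1.17  1.72  1.27  2.02  0.98]
pour az30 dm-50 margin 0.07 clear -33.0 maxdq 0.04 end q [-0.86  1.27  0.77  0.42  2.59  1.37]
pour az30 dm-70 margin 0.34 clear -23.0 maxdq 0.04 end q [-1.06  1.2   1.15  0.87  2.32  1.41]
pour az30 dm-90 margin 0.56 clear 0.0 maxdq 0.03 end q [-1.21  1.19  1.58  1.18  2.1   1.08]
```

```bash
python3 - <<'E' | sort -t= -k2 -rn | head -8
from path import *
import io,contextlib,itertools
o=get_obs();cur=(o["tool_pos"],Rn.from_euler("xyz",o["tcp_rot"]))
A=np.array
pg,Rg=grasp(-5,30,-1,(456,173),56);d=Rg.apply([0,0,1]);pre=(pg-80*d+A([0,0,20]),Rg)
g=lambda a,e:grasp(a,e,-1,(0,0),56)[1]
for z,e,X,Y0,Y1 in itertools.product((140,180,220),(0,10,20,30),(380,410,440,470),(-20,20,60),(60,110,150)):
    w=[cur]+[(A([X,Y0+(Y1-Y0)*k/3,z]),g(a,e)) for k,a in enumerate((90,60,30,-5))]+[pre]
    b=io.StringIO()
    with contextlib.redirect_stdout(b):check(w)
    s=b.getvalue()
    if "INF" in s:continue
    f=s.split();m=float(f[1]);c=float(f[3]);J=float(f[5])
    print(f"score={min(m,.2)*100+min(c,20)-20*J:.1f}",z,e,X,Y0,Y1,s.strip())
E
python3 - <<'E'
from path import *
for az in(10,20):
  for dm in(-60,-70,-80,-90):
      for z1 in(130,140):
        ma=az+dm;mb=np.radians(ma+69.7)
        check([pose(az,-1,30,ma,t,lipw(-28*np.cos(mb),-28*np.sin(mb),zl(t,z1))) for t in range(0,127,9)],f"pour az{az} dm{dm} z{z1}")
E
```

```text
score=25.2 180 30 470 60 150 margin 0.12 clear 31.0 maxdq 0.34 end q [ 0.69  0.58  2.58  3.92  1.06 -1.56]
score=24.8 180 30 470 20 150 margin 0.12 clear 31.0 maxdq 0.36 end q [ 0.69  0.58  2.58  3.92  1.06 -1.56]
score=24.6 180 30 470 -20 150 margin 0.12 clear 31.0 maxdq 0.37 end q [ 0.69  0.58  2.58  3.92  1.06 -1.56]
score=24.4 180 30 470 60 110 margin 0.11 clear 30.0 maxdq 0.33 end q [ 0.69  0.58  2.58  3.92  1.06 -1.56]
score=23.0 180 30 470 20 110 margin 0.1 clear 30.0 maxdq 0.35 end q [ 0.69  0.58  2.58  3.92  1.06 -1.56]
score=22.8 220 30 470 60 110 margin 0.12 clear 37.0 maxdq 0.46 end q [ 0.69  0.58  2.58  3.92  1.06 -1.56]
score=22.8 180 30 470 -20 110 margin 0.1 clear 30.0 maxdq 0.36 end q [ 0.69  0.58  2.58  3.92  1.06 -1.56]
score=22.6 220 30 470 60 150 margin 0.12 clear 40.0 maxdq 0.47 end q [ 0.69  0.58  2.58  3.92  1.06 -1.56]
pour az10 dm-60 z130 margin 0.41 clear 21.0 maxdq 0.05 end q [-1.08  1.04  1.25  0.81  2.17  1.37]
pour az10 dm-60 z140 margin 0.41 clear 28.0 maxdq 0.05 end q [-1.08  1.03  1.25  0.81  2.18  1.38]
pour az10 dm-70 z130 margin 0.4 clear 14.0 max
[... 629 characters left out ...]
2.29  1.35]
pour az20 dm-60 z140 margin 0.36 clear 10.0 maxdq 0.04 end q [-1.03  1.08  1.12  0.73  2.3   1.37]
pour az20 dm-70 z130 margin 0.5 clear 14.0 maxdq 0.04 end q [-1.12  1.07  1.32  0.9   2.16  1.27]
pour az20 dm-70 z140 margin 0.49 clear 24.0 maxdq 0.04 end q [-1.12  1.05  1.33  0.91  2.17  1.28]
pour az20 dm-80 z130 margin 0.52 clear 4.0 maxdq 0.04 end q [-1.19  1.06  1.53  1.06  2.06  1.11]
pour az20 dm-80 z140 margin 0.52 clear 14.0 maxdq 0.04 end q [-1.19  1.04  1.54  1.07  2.06  1.12]
pour az20 dm-90 z130 margin 0.52 clear 0.0 maxdq 0.03 end q [-1.24  1.08  1.73  1.23  2.    0.88]
pour az20 dm-90 z140 margin 0.52 clear 1.0 maxdq 0.03 end q [-1.24  1.06  1.74  1.23  2.    0.9 ]
```

```bash
python3 - <<'E'
from path import *
g=lambda a,e:grasp(a,e,-1,(0,0),56)[1]
plan(((470,-20,180),g(90,30)),((470,10,180),g(75,30)),((470,37,180),g(60,30)),((470,65,180),g(45,30)))
E
```

```text
turn [-2.15, 9.88, 19.91] shift [-0.1251, 0.008, 0.0953] mm 157 deg 22
turn [-14.38, 7.74, 28.45] shift [-0.107, 0.0147, 0.1183] mm 160 deg 33
turn [-26.7, 5.47, 36.83] shift [-0.0907, 0.0208, 0.139] mm 167 deg 46
turn [-39.1, 3.06, 45.05] shift [-0.0739, 0.0271, 0.1604] mm 179 deg 60
```

```bash
python3 -m handwheel '[[[-0.7,3.3,6.6],[-0.042,0.003,0.032],1],[[-1.4,6.6,13.2],[-0.083,0.005,0.064],1],[[-2.2,9.9,19.9],[-0.125,0.008,0.095],1],[[-8,9,24],[-0.116,0.011,0.107],1],[[-14.4,7.7,28.4],[-0.107,0.015,0.118],1],[[-20.5,6.6,32.6],[-0.099,0.018,0.129],1],[[-26.7,5.5,36.8],[-0.091,0.021,0.139],1],[[-33,4.3,41],[-0.082,0.024,0.15],1],[[-39.1,3.1,45],[-0.074,0.027,0.16],1],[[-39.1,3.1,45],[-0.074,0.027,0.16],1],[[-39.1,3.1,45],[-0.074,0.027,0.16],1]]'; python3 - <<'E'
from path import *
st()
g=lambda a,e:grasp(a,e,-1,(0,0),56)[1]
pg,Rg=grasp(-5,30,-1,(456,173),56);d=Rg.apply([0,0,1])
plan(((470,92,180),g(28,30)),((470,120,180),g(11,30)),((470,150,180),g(-5,30)),(pg-80*d+np.array([0,0,20]),Rg),(pg-10*d,Rg),(pg,Rg))
E
```

```text
time: 11.0
tool_pos: [470.2, 65.8, 182.3]
tcp_rot: [3.132, -1.049, 0.799]
contact_force: [0.7, -1.0, -0.0]
grip_width: 92.0
finger_force: 0.0
t 11.0 p [470.2  65.8 182.3] rpy [179.4 -60.1  45.8] q [-0.693  0.335  2.342  1.395  1.07  -1.043] F [ 0.7 -1.  -0. ] w 92.0 ff 0.0
turn [-14.85, -0.17, 8.88] shift [0.0073, -0.0185, 0.0171] mm 26 deg 17
turn [-29.59, -0.21, 17.36] shift [0.0173, -0.0382, 0.0343] mm 54 deg 34
turn [-43.46, -0.25, 25.33] shift [0.028, -0.0593, 0.0528] mm 84 deg 50
turn [-43.46, -0.25, 25.33] shift [-0.048, -0.1304, 0.0612] mm 152 deg 50
turn [-43.46, -0.25, 25.33] shift [-0.0766, -0.0841, 0.1223] mm 167 deg 50
turn [-43.46, -0.25, 25.33] shift [-0.0782, -0.0774, 0.1296] mm 170 deg 50
```

```bash
python3 -m handwheel '[[[-7.4,0,4.4],[0.004,-0.009,0.009],1],[[-14.8,0,8.9],[0.007,-0.018,0.017],1],[[-22,0,13.1],[0.012,-0.028,0.026],1],[[-29.6,0,17.4],[0.017,-0.038,0.034],1],[[-36.5,0,21.3],[0.022,-0.048,0.043],1],[[-43.5,0,25.3],[0.028,-0.059,0.053],1],[[-43.5,0,25.3],[0.028,-0.059,0.053],1],[[-43.5,0,25.3],[0.028,-0.059,0.053],1],[[-43.5,0,25.3],[-0.005,-0.09,0.057],1],[[-43.5,0,25.3],[-0.03,-0.115,0.06],1],[[-43.5,0,25.3],[-0.048,-0.13,0.061],1],[[-43.5,0,25.3],[-0.048,-0.13,0.061],1]]'; python3 - <<'E'
from path import *
st()
pg,Rg=grasp(-5,30,-1,(456,173),56);d=Rg.apply([0,0,1])
plan((pg-10*d,Rg),(pg,Rg))
c=grab("scene");T=grab("top");C=[circ(456,173,85,34.5),circ(456,173,0,25.5)]
cv2.imwrite("pics/g1.png",np.hstack([tile(c,318,240,C,5,400,400),tile(T,295,222,C,5,400,400)]))
E
```

```text
time: 12.2
tool_pos: [400.7, 180.5, 110.2]
tcp_rot: [-3.124, -1.056, -0.106]
contact_force: [-0.5, 0.7, -0.6]
grip_width: 92.1
finger_force: 0.0
t 12.2 p [400.7 180.5 110.2] rpy [-179.   -60.5   -6.1] q [ 0.697  0.582  2.573  3.919  1.066 -1.55 ] F [-0.5  0.7 -0.6] w 92.1 ff 0.0
turn [-0.08, -0.51, -0.52] shift [-0.0197, 0.0029, 0.0782] mm 81 deg 1
turn [-0.08, -0.51, -0.52] shift [-0.0198, 0.0029, 0.0882] mm 90 deg 1
```

View pics/g1.png

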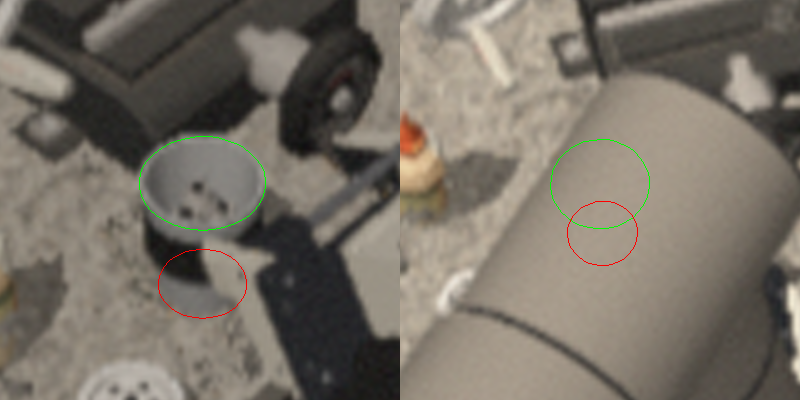

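```bash
python3 -m handwheel '[[[0,-0.5,-0.5],[-0.01,0.003,0.01],1],[[0,-0.5,-0.5],[-0.02,0.003,0.025],1],[[0,-0.5,-0.5],[-0.02,0.003,0.045],1],[[0,-0.5,-0.5],[-0.02,0.003,0.065],1],[[0,-0.5,-0.5],[-0.02,0.003,0.08],1],[[0,-0.5,-0.5],[-0.02,0.003,0.088],1],[[0,-0.5,-0.5],[-0.02,0.003,0.088],1],[[0,-0.5,-0.5],[-0.02,0.003,0.088],1]]'; python3 - <<'E'
from path import *
st()
pg,Rg=grasp(-5,30,-1,(456,173),56);plan((pg,Rg))
E
```

```text
time: 13.1
tool_pos: [465.1, 168.4, 48.8]
tcp_rot: [3.136, -1.042, -0.082]
contact_force: [-0.2, 0.7, 0.1]
grip_width: 92.0
finger_force: 0.0
t 13.1 p [465.1 168.4  48.8] rpy [179.7 -59.7  -4.7] q [ 0.503  0.792  2.491  3.695  1.161 -1.489] F [-0.2  0.7  0.1] w 92.0 ff 0.0
turn [0.06, 0.3, 0.16] shift [0.0015, -0.0038, 0.0011] mm 4 deg 0
```

```bash
python3 -m handwheel '[[[0,0,0],[0.001,-0.0035,0.001],1],[[0,0,0],[0.001,-0.0035,0.001],1],[[0,0,0],[0.001,-0.0035,0.001],0],[[0,0,0],[0.001,-0.0035,0.001],0],[[0,0,0],[0.001,-0.0035,0.001],0],[[0,0,0],[0.001,-0.0035,0.001],0],[[0,0,0],[0.001,-0.0035,0.001],0],[[0,0,0],[0.001,-0.0035,0.001],0]]'; python3 - <<'E'
from path import *
st()
p=get_obs()["tool_pos"];R=Rn.from_euler("xyz",get_obs()["tcp_rot"])
# transit candidates: lift, then to pour start, keeping the cup upright
g=lambda a:grasp(a,30,-1,(0,0),56)[1]
A=np.array
ma=-50;mb=np.radians(ma+69.7);L=lambda t:lipw(-28*np.cos(mb),-28*np.sin(mb),zl(t,130))
ps=pose(10,-1,30,ma,0,L(0));print("pour start",ps[0].round(1))
for zt in(120,150,180):
  for X in(430,450,470):
    w=[(p,R),(p+A([0,0,zt-p[2]]),g(-5)),(A([X,100,zt]),g(5)),(A([X,0,zt]),g(10)),(A([X,-120,zt]),g(10)),ps]
    check(w,f"{zt} {X}")
E
```

```text
time: 13.9
tool_pos: [466.4, 171.9, 48.6]
tcp_rot: [3.134, -1.041, -0.08]
contact_force: [-0.7, 0.1, 1.2]
grip_width: 65.9
finger_force: 30.0
t 13.9 p [466.4 171.9  48.6] rpy [179.6 -59.6  -4.6] q [ 0.512  0.788  2.482  3.706  1.148 -1.496] F [-0.7  0.1  1.2] w 65.9 ff 30.0
pour start [ 429.5 -246.2  149.5]
120 430 INFEASIBLE [436. 112. 120.] [ 0.12  0.58  2.72  3.2   1.21 -1.56]
120 450 INFEASIBLE [450. 100. 120.] [-0.    0.57  2.71  3.06  1.19 -1.58]
120 470 margin 0.01 clear 12.0 maxdq 0.13 end q [-1.31  0.46  2.29  1.43  1.06 -1.12]
150 430 INFEASIBLE [430. 100. 150.] [-0.    0.4   2.73  3.05  1.03 -1.57]
150 450 INFEASIBLE [450.  67. 150.] [-0.24  0.39  2.71  2.77  1.01 -1.55]
150 470 margin 0.04 clear 14.0 maxdq 0.14 end q [-1.31  0.46  2.29  1.43  1.06 -1.12]
180 430 INFEASIBLE [430.  67. 180.] [-0.28  0.2   2.71  2.68  0.84 -1.45]
180 450 margin 0.03 clear 14.0 maxdq 0.18 end q [-1.31  0.46  2.29  1.43  1.06 -1.12]
180 470 margin 0.09 clear 14.0 maxdq 0.17 end q [-1.31  0.46  2.29  1.43  1.06 -1.12]
```

```bash
python3 - <<'E'
from path import *
o=get_obs();p=o["tool_pos"];R=Rn.from_euler("xyz",o["tcp_rot"])
print("grasp d",R.apply([0,0,1]).round(3))
A=np.array;z=lambda a:Rn.from_euler("z",a,degrees=True)*R
w=[(p,R),(p+A([0,0,131.4]),R),(A([485,110,180]),z(5)),(A([485,0,180]),z(10)),(A([470,-130,180]),z(14.6)),(A([429.5,-246.2,165]),z(14.6))]
check(w);plan(*w[1:])
E
```

```text
grasp d [ 0.86  -0.076 -0.505]
 margin 0.12 clear 14.0 maxdq 0.16 end q [-1.3   0.41  2.29  1.41  1.06 -1.06]
turn [0.0, 0.0, 0.0] shift [0.1134, 0.0005, -0.0664] mm 131 deg 0
turn [4.31, 0.02, -2.53] shift [0.1253, 0.0605, -0.0457] mm 146 deg 5
turn [8.63, 0.04, -5.05] shift [0.1297, 0.1701, -0.0373] mm 217 deg 10
turn [12.6, 0.06, -7.38] shift [0.1274, 0.3009, -0.0403] mm 329 deg 15
turn [12.6, 0.06, -7.38] shift [0.0987, 0.4201, -0.0586] mm 436 deg 15
```

```bash
python3 -m handwheel '[[[0,0,0],[0.01,0,-0.006],0],[[0,0,0],[0.03,0,-0.018],0],[[0,0,0],[0.055,0,-0.032],0],[[0,0,0],[0.08,0,-0.047],0],[[0,0,0],[0.103,0.002,-0.06],0],[[0,0,0],[0.113,0.008,-0.066],0],[[1,0,-0.6],[0.118,0.022,-0.06],0],[[2.2,0,-1.3],[0.122,0.04,-0.052],0],[[4.3,0,-2.5],[0.125,0.061,-0.046],0],[[5.2,0,-3],[0.126,0.085,-0.044],0],[[6.1,0,-3.6],[0.127,0.11,-0.042],0],[[7,0,-4],[0.128,0.135,-0.04],0]]'; python3 - <<'E'
from path import *
st()
o=get_obs();p=o["tool_pos"];R=Rn.from_euler("xyz",o["tcp_rot"]);d=R.apply([0,0,1]);a=np.degrees(np.arctan2(d[1],d[0]));print("az",a,"dz",d[2])
A=np.array;z=lambda t:Rn.from_euler("z",t-a,degrees=True)*R
plan((A([485,0,180]),z(6)),(A([470,-130,180]),z(10)),(A([429.5,-246.2,165]),z(10)))
E
```

```text
time: 15.1
tool_pos: [484.1, 36.9, 178.9]
tcp_rot: [3.137, -1.038, 0.057]
contact_force: [1.1, 0.3, -2.7]
grip_width: 65.5
finger_force: 30.0
t 15.1 p [484.1  36.9 178.9] rpy [179.8 -59.5   3.3] q [-0.263  0.238  2.576  2.73   0.731 -1.424] F [ 1.1  0.3 -2.7] w 65.5 ff 30.0
az 3.001594840263656 dz -0.5078632429008011
turn [2.58, 0.01, -1.52] shift [0.0003, 0.0369, -0.0014] mm 37 deg 3
turn [6.03, 0.02, -3.55] shift [-0.0111, 0.1659, -0.0202] mm 167 deg 7
turn [6.03, 0.02, -3.55] shift [-0.0479, 0.2797, -0.0526] mm 289 deg 7
```

```bash
python3 -m handwheel '[[[1.5,0,-0.9],[0,0.02,0],0],[[2.6,0,-1.5],[0,0.042,-0.001],0],[[3.3,0,-2],[-0.002,0.066,-0.004],0],[[4,0,-2.4],[-0.004,0.09,-0.008],0],[[4.7,0,-2.8],[-0.006,0.115,-0.012],0],[[5.4,0,-3.2],[-0.009,0.14,-0.016],0],[[6,0,-3.5],[-0.011,0.166,-0.02],0],[[6,0,-3.5],[-0.019,0.191,-0.027],0],[[6,0,-3.5],[-0.027,0.216,-0.034],0],[[6,0,-3.5],[-0.035,0.241,-0.041],0],[[6,0,-3.5],[-0.042,0.264,-0.048],0],[[6,0,-3.5],[-0.048,0.28,-0.053],0]]'; cat > pplan.py <<'E'
from path import *
st()
o=get_obs();p=o["tool_pos"];R=Rn.from_euler("xyz",o["tcp_rot"]);d=R.apply([0,0,1]);a=np.degrees(np.arctan2(d[1],d[0]));print("az",a)
# cup foot in tool frame from the grasp: cup upright then, grasp R at az
Rg=R;c0=np.array([456,173,0.]);pgr=np.array([466.4,171.9,48.6]);ag=-5.05
Rz=Rn.from_euler("z",a-ag,degrees=True);off=Rz.apply(c0-pgr)     # foot relative to TCP in present yaw
m=np.array([np.cos(np.radians(-50)),np.sin(np.radians(-50)),0]);k=np.cross([0,0,1],m);mb=np.radians(-50+69.7)
print("foot now",(p+off).round(1))
W=[]
for t in(0,15,30,45,60,75,90,100,110,120,126):
    Q=Rn.from_rotvec(k*t,degrees=True);lip=lipw(-28*np.cos(mb),-28*np.sin(mb),zl(t,130))
    W.append((lip-Q.apply(off+[0,0,85]+34.5*m),Q*R))
check([(p,R)]+W)
for t,x in zip((0,15,30,45,60,75,90,100,110,120,126),W):print(t,end=" ");plan(x)
E
python3 pplan.py
```

```text
time: 16.3
tool_pos: [429.1, -247.7, 165.4]
tcp_rot: [3.137, -1.04, 0.176]
contact_force: [0.0, -0.1, -3.2]
grip_width: 65.5
finger_force: 30.0
t 16.3 p [ 429.1 -247.7  165.4] rpy [179.7 -59.6  10.1] q [-1.306  0.407  2.279  1.397  1.058 -1.047] F [ 0.  -0.1 -3.2] w 65.5 ff 30.0
az 9.77066958002501
foot now [ 418.8 -249.3  116.8]
 margin 0.41 clear 20.0 maxdq 0.08 end q [-1.08  1.04  1.25  0.8   2.17  1.36]
0 turn [0.0, 0.0, 0.0] shift [-0.0145, -0.0012, 0.0084] mm 17 deg 0
15 turn [6.59, -7.53, 11.17] shift [-0.017, -0.0085, 0.0049] mm 20 deg 15
30 turn [13.18, -15.06, 22.35] shift [-0.0172, -0.0136, 0.0016] mm 22 deg 30
45 turn [19.76, -22.6, 33.52] shift [-0.0157, -0.0161, -0.001] mm 22 deg 45
60 turn [26.35, -30.13, 44.7] shift [-0.013, -0.0159, -0.0024] mm 21 deg 60
75 turn [32.94, -37.66, 55.87] shift [-0.01, -0.013, -0.0022] mm 17 deg 75
90 turn [39.53, -45.19, 67.05] shift [-0.0073, -0.0075, -0.0001] mm 11 deg 90
100 turn [43.92, -50.22, 74.5] shift [-0.0009, -0.0027, -0.0006] mm 3 deg 100
110 turn [48.31, -55.24, 81.94] shift [0.0049, 0.003, -0.0002] mm 6 deg 110
120 turn [52.7, -60.26, 89.39] shift [0.0099, 0.0093, 0.0011] mm 14 deg 120
126 turn [55.34, -63.27, 93.86] shift [0.0124, 0.0133, 0.0023] mm 18 deg 126
```

```bash
python3 -m handwheel '[[[0,0,0],[-0.0145,-0.001,0.0084],0],[[3.3,-3.8,5.6],[-0.016,-0.005,0.0065],0],[[6.6,-7.5,11.2],[-0.017,-0.0085,0.005],0],[[9.9,-11.3,16.8],[-0.017,-0.011,0.003],0],[[13.2,-15.1,22.3],[-0.017,-0.0135,0.0016],0],[[16.5,-18.8,27.9],[-0.0165,-0.015,0],0],[[19.8,-22.6,33.5],[-0.0157,-0.016,-0.001],0],[[22,-25.1,37.2],[-0.015,-0.016,-0.0015],0],[[24.2,-27.6,41],[-0.014,-0.016,-0.002],0],[[26.4,-30.1,44.7],[-0.013,-0.016,-0.0024],0]]'; python3 - <<'E'
from path import *
st()
o=get_obs();R=Rn.from_euler("xyz",o["tcp_rot"]);p=o["tool_pos"]
E
sed -n '/^R0/p' pplan.py; python3 - <<'E'
from path import *
# same waypoints as before, from the recorded start pose, expressed in the present tool frame
R0=Rn.from_euler("xyz",[179.7,-59.6,10.1],degrees=True);p0=np.array([429.1,-247.7,165.4])
for t,rv,s in((75,[32.94,-37.66,55.87],[-.01,-.013,-.0022]),(90,[39.53,-45.19,67.05],[-.0073,-.0075,-.0001]),(100,[43.92,-50.22,74.5],[-.0009,-.0027,-.0006]),(110,[48.31,-55.24,81.94],[.0049,.003,-.0002]),(120,[52.7,-60.26,89.39],[.0099,.0093,.0011]),(126,[55.34,-63.27,93.86],[.0124,.0133,.0023])):
    print(t,end=" ");plan((p0+R0.apply(s)*1000,R0*Rn.from_rotvec(rv,degrees=True)))
E
```

```text
time: 17.3
tool_pos: [418.4, -231.6, 155.6]
tcp_rot: [-2.268, -0.211, -0.405]
contact_force: [-1.5, -0.3, -2.6]
grip_width: 65.7
finger_force: 30.0
t 17.3 p [ 418.4 -231.6  155.6] rpy [-129.9  -12.1  -23.2] q [-1.145  0.568  1.759  0.724  1.443  0.395] F [-1.5 -0.3 -2.6] w 65.7 ff 30.0
75 turn [6.46, -7.32, 11.09] shift [0.0037, 0.0011, -0.0037] mm 5 deg 15
90 turn [13.06, -14.84, 22.26] shift [0.0095, 0.0029, -0.0059] mm 12 deg 30
100 turn [17.46, -19.86, 29.71] shift [0.0156, 0.0009, -0.0108] mm 19 deg 40
110 turn [21.86, -24.88, 37.15] shift [0.0223, 0.0001, -0.0153] mm 27 deg 50
120 turn [26.26, -29.89, 44.59] shift [0.0294, 0.0005, -0.0192] mm 35 deg 60
126 turn [28.91, -32.91, 49.06] shift [0.0338, 0.0014, -0.0213] mm 40 deg 66
```

```bash
python3 -m handwheel '[[[1.6,-1.8,2.8],[0.001,0,-0.001],0],[[3.2,-3.6,5.5],[0.002,0.0005,-0.002],0],[[4.8,-5.5,8.3],[0.003,0.001,-0.003],0],[[6.5,-7.3,11.1],[0.004,0.001,-0.004],0],[[8.1,-9.2,13.9],[0.005,0.0015,-0.004],0],[[9.8,-11.1,16.7],[0.0065,0.002,-0.005],0],[[11.4,-13,19.5],[0.008,0.0025,-0.0055],0],[[13.1,-14.8,22.3],[0.0095,0.003,-0.006],0],[[15.3,-17.4,26],[0.0125,0.002,-0.0085],0],[[17.5,-19.9,29.7],[0.0156,0.001,-0.011],0],[[19.7,-22.4,33.4],[0.019,0.0005,-0.013],0],[[21.9,-24.9,37.2],[0.022,0,-0.0153],0]]'; python3 - <<'E'
from path import *
st()
R0=Rn.from_euler("xyz",[179.7,-59.6,10.1],degrees=True);p0=np.array([429.1,-247.7,165.4])
for t,rv,s in((120,[52.7,-60.26,89.39],[.0099,.0093,.0011]),(126,[55.34,-63.27,93.86],[.0124,.0133,.0023])):
    print(t,end=" ");plan((p0+R0.apply(s)*1000,R0*Rn.from_rotvec(rv,degrees=True)))
E
```

```text
time: 18.5
tool_pos: [431.9, -250.2, 169.6]
tcp_rot: [-1.851, 0.561, -0.327]
contact_force: [0.8, -0.3, -3.4]
grip_width: 66.0
finger_force: 30.0
t 18.5 p [ 431.9 -250.2  169.6] rpy [-106.    32.1  -18.8] q [-1.087  0.933  1.339  0.724  2.022  1.127] F [ 0.8 -0.3 -3.4] w 66.0 ff 30.0
120 turn [4.34, -5.01, 7.42] shift [0.0033, -0.0052, -0.0055] mm 8 deg 10
126 turn [6.98, -8.02, 11.89] shift [0.0058, -0.0078, -0.0087] mm 13 deg 16
```

```bash
python3 -m handwheel '[[[2.2,-2.5,3.7],[0.0015,-0.0025,-0.003],0],[[4.3,-5,7.4],[0.003,-0.005,-0.0055],0],[[7,-8,11.9],[0.006,-0.008,-0.0087],0],[[7,-8,11.9],[0.006,-0.008,-0.0087],0],[[7,-8,11.9],[0.006,-0.008,-0.0087],0],[[7,-8,11.9],[0.006,-0.008,-0.0087],0],[[7,-8,11.9],[0.006,-0.008,-0.0087],0],[[7,-8,11.9],[0.006,-0.008,-0.0087],0]]'; python3 - <<'E'
from path import *
st()
c=grab("scene");T=grab("top")
cv2.imwrite("pics/p1.png",np.hstack([tile(c,404,168,[],5,400,400),tile(T,400,185,[],5,400,400)]))
E
```

```text
time: 19.3
tool_pos: [439.7, -259.3, 176.3]
tcp_rot: [-1.651, 0.785, -0.202]
contact_force: [0.0, -0.1, -0.9]
grip_width: 65.9
finger_force: 30.0
t 19.3 p [ 439.7 -259.3  176.3] rpy [-94.6  45.  -11.6] q [-1.079  1.04   1.25   0.805  2.174  1.361] F [ 0.  -0.1 -0.9] w 65.9 ff 30.0
```

View pics/p1.png

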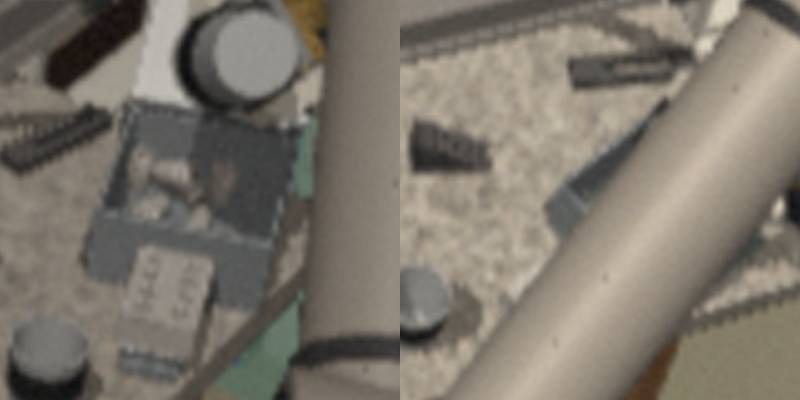

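Force is down to the empty cup's 0.9 N, and collets show in the bin at about (135–240, 150–220) with the lid still open. I'll tip the cup back upright and return it to where it stood.

```bash
python3 - <<'E'
from path import *
R0=Rn.from_euler("xyz",[179.7,-59.6,10.1],degrees=True);p0=np.array([429.1,-247.7,180.])
o=get_obs();R=Rn.from_euler("xyz",o["tcp_rot"])
check([(o["tool_pos"],R),(p0,R0)]);plan((p0,R0))
E
```

```text
margin 0.43 clear 22.0 maxdq 0.64 end q [-1.31  0.37  2.27  1.37  1.07 -0.99]
turn [-55.25, 63.08, -93.65] shift [-0.0118, 0.0056, 0.0097] mm 16 deg 126
```

```bash
python3 -m handwheel '[[[-3.5,4,-6],[-0.001,0,0.001],0],[[-7,8,-12],[-0.002,0.001,0.002],0],[[-10.5,12,-18],[-0.003,0.001,0.003],0],[[-14,16,-24],[-0.004,0.002,0.003],0],[[-18,20,-30],[-0.005,0.002,0.004],0],[[-21,24,-36],[-0.005,0.003,0.005],0],[[-25,28,-42],[-0.006,0.003,0.005],0],[[-28,32,-48],[-0.007,0.003,0.006],0],[[-32,36,-54],[-0.007,0.004,0.006],0],[[-35,40,-60],[-0.008,0.004,0.007],0],[[-39,44.5,-66],[-0.009,0.004,0.008],0],[[-42.5,48.5,-72],[-0.009,0.005,0.008],0]]'; python3 - <<'E'
from path import *
st()
R0=Rn.from_euler("xyz",[179.7,-59.6,10.1],degrees=True)
plan(([429.1,-247.7,180],R0),([470,-130,185],R0))
E
```

```text
time: 20.6
tool_pos: [431.0, -249.6, 179.0]
tcp_rot: [-2.579, -0.688, -0.267]
contact_force: [0.3, 0.4, -1.3]
grip_width: 66.0
finger_force: 30.0
t 20.6 p [ 431.  -249.6  179. ] rpy [-147.8  -39.4  -15.3] q [-1.208  0.388  1.982  0.947  1.172 -0.151] F [ 0.3  0.4 -1.3] w 66.0 ff 30.0
turn [-12.57, 14.49, -21.33] shift [-0.0012, -0.0024, -0.0012] mm 3 deg 29
turn [-12.57, 14.49, -21.33] shift [0.0085, -0.1067, 0.0663] mm 126 deg 29
```

```bash
python3 -m handwheel '[[[-3.2,3.6,-5.3],[0,-0.001,0],0],[[-6.3,7.2,-10.7],[0,-0.002,-0.001],0],[[-9.5,10.9,-16],[-0.001,-0.002,-0.001],0],[[-12.6,14.5,-21.3],[-0.001,-0.002,-0.001],0],[[-12.6,14.5,-21.3],[0.001,-0.025,0.014],0],[[-12.6,14.5,-21.3],[0.004,-0.055,0.033],0],[[-12.6,14.5,-21.3],[0.007,-0.085,0.053],0],[[-12.6,14.5,-21.3],[0.0085,-0.107,0.066],0],[[-12.6,14.5,-21.3],[0.0085,-0.107,0.066],0]]'; python3 - <<'E'
from path import *
st()
o=get_obs();p=o["tool_pos"];R=Rn.from_euler("xyz",o["tcp_rot"])
A=np.array;Rg=Rn.from_euler("xyz",[3.134,-1.041,-.08]);z=lambda t:Rn.from_euler("z",t,degrees=True)*Rg
w=[(p,R),(A([485,0,180]),z(10)),(A([485,110,180]),z(5)),(A([466.4,171.9,160]),Rg),(A([466.4,171.9,50]),Rg)]
check(w);plan(*w[1:])
E
```

```text
time: 21.5
tool_pos: [469.7, -126.4, 185.5]
tcp_rot: [-3.131, -1.038, 0.166]
contact_force: [-0.2, 0.8, -1.4]
grip_width: 65.8
finger_force: 30.0
t 21.5 p [ 469.7 -126.4  185.5] rpy [-179.4  -59.5    9.5] q [-1.01   0.271  2.432  1.665  0.932 -1.052] F [-0.2  0.8 -1.4] w 65.8 ff 30.0
 margin 0.12 clear 15.0 maxdq 0.16 end q [ 0.51  0.78  2.48  3.71  1.14 -1.5 ]
turn [-4.57, 0.18, 2.07] shift [0.0136, -0.1217, 0.0351] mm 127 deg 5
turn [-8.88, 0.19, 4.61] shift [0.0228, -0.23, 0.0519] mm 237 deg 10
turn [-13.19, 0.19, 7.14] shift [0.0014, -0.2941, 0.0557] mm 299 deg 15
turn [-13.19, 0.19, 7.14] shift [-0.0933, -0.2935, 0.1116] mm 328 deg 15
```

```bash
python3 -m handwheel '[[[-1.5,0,0.7],[0.004,-0.04,0.012],0],[[-3,0.1,1.4],[0.009,-0.08,0.023],0],[[-4.6,0.2,2.1],[0.0136,-0.122,0.035],0],[[-6,0.2,3],[0.0165,-0.158,0.041],0],[[-7.5,0.2,3.8],[0.02,-0.194,0.0465],0],[[-8.9,0.2,4.6],[0.0228,-0.23,0.052],0],[[-11,0.2,5.9],[0.012,-0.262,0.054],0],[[-13.2,0.2,7.1],[0.0014,-0.294,0.056],0],[[-13.2,0.2,7.1],[0.0014,-0.294,0.056],0],[[-13.2,0.2,7.1],[-0.03,-0.294,0.074],0],[[-13.2,0.2,7.1],[-0.06,-0.294,0.092],0],[[-13.2,0.2,7.1],[-0.06,-0.294,0.092],0]]'; python3 - <<'E'
from path import *
st()
plan(([466.4,171.9,49],Rn.from_euler("xyz",[3.134,-1.041,-.08])))
c=grab("scene")
W=cloud(c).reshape(-1,3);
E
```

```text
time: 22.7
tool_pos: [464.8, 169.0, 75.5]
tcp_rot: [3.108, -1.02, -0.058]
contact_force: [-0.6, -0.1, -0.6]
grip_width: 66.0
finger_force: 30.0
t 22.7 p [464.8 169.   75.5] rpy [178.1 -58.5  -3.3] q [ 0.506  0.665  2.478  3.744  1.022 -1.59 ] F [-0.6 -0.1 -0.6] w 66.0 ff 30.0
turn [0.4, 1.18, 0.67] shift [-0.0218, -0.0035, 0.015] mm 27 deg 1
```

```bash
python3 -m handwheel '[[[0.4,1.2,0.7],[-0.006,-0.003,0.0055],0],[[0.4,1.2,0.7],[-0.012,-0.003,0.009],0],[[0.4,1.2,0.7],[-0.017,-0.003,0.012],0],[[0.4,1.2,0.7],[-0.02,-0.003,0.014],0],[[0.4,1.2,0.7],[-0.0215,-0.003,0.0148],0],[[0.4,1.2,0.7],[-0.0215,-0.003,0.0148],0],[[0.4,1.2,0.7],[-0.0215,-0.003,0.0148],0]]'; python3 - <<'E'
from path import *
st()
plan(([466.4,171.9,48.6],Rn.from_euler("xyz",[3.134,-1.041,-.08])))
E
```

```text
time: 23.45
tool_pos: [470.3, 171.0, 62.8]
tcp_rot: [-3.122, -1.063, -0.108]
contact_force: [-0.5, 0.2, -0.5]
grip_width: 65.9
finger_force: 30.0
t 23.45 p [470.3 171.   62.8] rpy [-178.9  -60.9   -6.2] q [ 0.507  0.758  2.484  3.706  1.148 -1.498] F [-0.5  0.2 -0.5] w 65.9 ff 30.0
turn [-0.17, -1.27, -0.78] shift [-0.0143, -0.0004, 0.0034] mm 15 deg 2
```

```bash
python3 -m handwheel '[[[0,0,0],[0,0,0],0],[[0,0,0],[0,0,0],0],[[0,0,0],[0,0,0],0]]'; python3 - <<'E'
from path import *
st()
plan(([466.4,171.9,49],Rn.from_euler("xyz",[3.134,-1.041,-.08])))
E
```

```text
time: 23.75
tool_pos: [470.1, 171.1, 62.2]
tcp_rot: [-3.123, -1.062, -0.107]
contact_force: [-0.3, -0.5, -0.3]
grip_width: 65.8
finger_force: 30.0
t 23.75 p [470.1 171.1  62.2] rpy [-178.9  -60.9   -6.1] q [ 0.507  0.76   2.484  3.706  1.148 -1.498] F [-0.3 -0.5 -0.3] w 65.8 ff 30.0
turn [-0.17, -1.22, -0.75] shift [-0.0133, -0.0003, 0.0031] mm 14 deg 1
```

```bash
python3 -m handwheel '[[[-0.2,-1.2,-0.7],[-0.004,0,0.001],0],[[-0.2,-1.2,-0.7],[-0.008,0,0.002],0],[[-0.2,-1.2,-0.7],[-0.011,0,0.0025],0],[[-0.2,-1.2,-0.7],[-0.0125,0,0.003],0],[[-0.2,-1.2,-0.7],[-0.0125,0,0.003],0],[[-0.2,-1.2,-0.7],[-0.0125,0,0.003],0],[[-0.2,-1.2,-0.7],[-0.0125,0,0.003],0]]'; python3 - <<'E'
from path import *
st()
plan(([466.4,171.9,48.6],Rn.from_euler("xyz",[3.134,-1.041,-.08])))
E
```

```text
time: 24.45
tool_pos: [466.7, 171.5, 49.8]
tcp_rot: [3.135, -1.042, -0.082]
contact_force: [-0.1, -0.3, -0.6]
grip_width: 65.9
finger_force: 30.0
t 24.45 p [466.7 171.5  49.8] rpy [179.6 -59.7  -4.7] q [ 0.511  0.784  2.481  3.707  1.145 -1.498] F [-0.1 -0.3 -0.6] w 65.9 ff 30.0
turn [0.04, -0.03, -0.06] shift [-0.0012, -0.0004, 0.0003] mm 1 deg 0
```

```bash
python3 -m handwheel '[[[0,0,0],[-0.0012,0,0.0007],0],[[0,0,0],[-0.0012,0,0.0007],0],[[0,0,0],[-0.0012,0,0.0007],1],[[0,0,0],[-0.0012,0,0.0007],1],[[0,0,0],[-0.0012,0,0.0007],1],[[0,0,0],[-0.0012,0,0.0007],1],[[0,0,0],[-0.0012,0,0.0007],1],[[0,0,0],[-0.0012,0,-0.02],1],[[0,0,0],[0.002,0,-0.04],1],[[0,0,0],[0.008,0,-0.06],1],[[0,0,0],[0.014,0,-0.08],1],[[0,0,0],[0.014,0,-0.08],1]]'; python3 - <<'E'
from path import *
st()
c=grab("scene")
cv2.imwrite("pics/f1.png",np.hstack([tile(c,318,240,[circ(456,173,85,34.5),circ(456,173,0,25.5)],5,400,400),tile(c,404,168,[],5,400,400)]))
E
```

```text
time: 25.65
tool_pos: [403.9, 177.5, 103.6]
tcp_rot: [3.137, -1.043, -0.082]
contact_force: [1.2, -0.3, 0.0]
grip_width: 91.8
finger_force: 0.0
t 25.65 p [403.9 177.5 103.6] rpy [179.7 -59.7  -4.7] q [ 0.672  0.595  2.573  3.891  1.061 -1.553] F [ 1.2 -0.3  0. ] w 91.8 ff 0.0
```

View pics/f1.png

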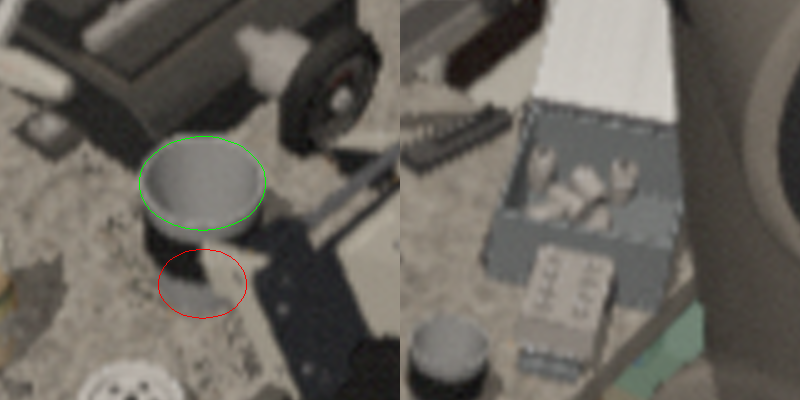

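The cup stands upright and empty where it started (rim on the overlay at about (203,183)). The right tile shows six collets in the bin at about (525–640, 150–220), the lid up and the block on the pedal. The gripper is clear of everything, so I'm handing in.

```bash
python3 -c "
from plant import close_job
print(close_job())"
```

```text
the job is handed in; nothing more can be done
None
```

The job is handed in at about 26 s: the block on the pedal holds the lid wide open, the last image shows what I count as six collets in the bin, and the empty cup stands upright back where it started.

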